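Load a stone bar under the hold-down of a bench splitter

TASK

Load the stone bar into the bench splitter: with one fingertip press down the long press bar beside the fence so that the sprung hold-down flap stays open, and meanwhile push the stone bar with the other fingertip along the bed, under the open flap, until its leading end is up against the size stop behind the jaws. Only then let go of the press bar so that the flap comes down on the stone, and move clear. Push the stone, never lift it off the bed; leave the size stop at its setting and the tub, the rough offcut and the hammer where they are.

Things in the scene. Friction and masses are not known exactly. Their poses are not given: they have to be found in the camera images.
- splitter: Grey hand-lever stone splitter, fixed. Origin on the bench under the jaws; x = feed direction, y to the fence side, z up. Flat bed 30 mm over the bench, x -275 to 110 mm. Channel 46 mm wide about y = 0, between fence (y 23 to 29 mm, 16 mm high over the bed) and low guide (y -23 to -33 mm, 8 mm high). Head with blades and lever at x beyond -26 mm, up to 275 mm tall; the infeed before it is low.
- hinge (a point): Middle of the hinge rod of the hold-down (10 mm thick), which runs along the top of the fence parallel to the feed, from x = -264 to -24 mm of the splitter; axis at y = 29 mm, 24 mm above the bed (54 mm above the bench). Axes as the splitter's. Flap and press bar turn together on it, the flap on the channel side, the press bar on the outer side.
- holddown (a joint): Hold-down angle (rad). 0 = closed: the flap bars the channel. Grows to a hard stop at 0.9 as the press bar is pushed down. The stone passes under the flap above about 0.36; the flap resting on the stone reads about 0.34. A spring shuts it: torque 0.135 N m closed, 0.25 N m at 0.75 rad (about 8 N on the bar 30 mm from the axis).
- flap: Dark steel flap, 46 mm along the feed x 52 x 5 mm, over the channel from x = -71 to -25 mm of the splitter. Origin on the hinge axis at mid length; it reaches from 4 to 56 mm along its own -y, underside in its own xy plane. Closed, it slopes down 0.385 rad from the hinge, free edge 3 mm above the bed: its front edge blocks the stone. It swings up as the press bar goes down.
- press_bar: Steel press bar with a black rubber strip, 240 mm along the feed (splitter x -264 to -24 mm) x 38 x 5 mm, outside the fence. Origin on the hinge axis at mid length; top face = its own xy plane, 4 to 42 mm along its +y. Closed, it rises outwards at 0.23 rad. A fingertip may press anywhere along it and slide along it; below it is free space.
- press_line (a point): Point on the press bar's top, mid length, 30 mm out from the hinge axis; moves with the bar. Closed: splitter y = 58 mm, 31 mm above the bed. The bar's slope is 0.23 rad minus the hold-down angle, so pressed down it falls away outwards and bears on the fence-side edge of a fingertip. A fingertip centred on this line and 10 mm above the bed holds the flap wide open (0.7 to 0.8 rad); at 20 mm it barely clears the stone.
- stone: Reddish sawn stone bar, 120 x 40 x 22 mm, about 0.27 kg, lying lengthwise in the channel on the infeed, wholly before the flap. Origin at the centre of its underside (on the bed); x along its length in the feed direction, z up.
- stone_front (a point): Centre of the leading end face of the stone bar (60 mm ahead of its origin, 11 mm above its underside).
- stop_face (a point): Centre of the size stop's face that meets the stone: a dark block 36 mm wide, 20 mm high, on a rod behind the jaws, 18 to 33 mm beyond the jaws, clamped (slips only above 80 N). 11 mm above the bed; axes as the splitter's. The bar is home when its leading end touches this face; its other end is then 120 mm before it.
- tub: Bystander: clear round plastic tub of mosaic pieces, 96 mm across, 72 mm high, on the bench on the guide side of the splitter. Origin at the centre of its underside.
- offcut: Bystander: rough dull-red stone offcut 75 x 55 x 42 mm on the bench on the guide side. Origin at the centre of its underside.
- hammer: Bystander: mosaic hammer, 240 mm long, lying on the bench on the robot's side of the splitter. Origin under its middle.
There are look-alikes about, which are no part of the job. What is meant by the stone is not black, blue or green, and is the larger of those in its own colour.

How it is judged:
By the outcome, as a careful person would: the job done as asked, in the order asked, and still so for the second after the job is handed in, with the robot touching nothing.
It also fails if it takes over 35 s, if anything falls off the work surface, if the arm or the gripper's body presses on something with over 40 N, if the wrist force passes 120 N, or if a joint passes its speed limit or range.

ROBOT

A 6-joint arm with a two-finger parallel gripper is mounted at the origin on the work surface. World frame = base frame: x ahead of the robot, y to its left, z up, the work surface at z = 0. Lengths are in mm, angles in degrees, forces in N, time in s.
With the tool pointing down it reaches from about 350 to 850 mm from the base axis. Payload 8.1 kg.
Tool frame: the origin (TCP) lies between the finger pads; the fingertips stand ahead of it and the grasp point (between the pads) lies 2 mm behind it (nose_length is the z of the fingertips in the tool frame, in mm); z points along the fingers, y is the direction in which the jaws open and shut (so a half turn about z gives the same grasp; the last joint's range is limited). The gripper opens to 85 mm and grips with 20 to 120 N. Pads are 22 mm wide; open, the fingers measure 114 mm over their backs; the gripper's body (76 mm by 85 mm) begins 54 mm behind the grasp point. The pads swing forward as they close: fully open they stand 13 mm farther back than shut.
Start: joints at [66.612, 7.471, 85.268, -0, 87.261, -4.893], TCP at [190.312, 569.023, 248.292] pointing down, gripper open.
Joint ranges: [-169.43, 169.43], [-51.17, 129.36], [1.28, 143.12], [-76.62, 256.62], [0, 156.53], [-152.29, 152.29]. Speed limits (degrees/s): [136.94, 136.94, 159.86, 180, 180, 180].

INTERFACE

Orientations are given as [roll, pitch, yaw] about the fixed x, y, z axes, in that order (R = Rz(yaw) Ry(pitch) Rx(roll)).
In Python, from bench import * gives the robot as it stands.
- The arm moves only by the tool jog_arm, never from a script. Its argument "plan" is a list of rows, each a list of 3 entries, a list of its own where there are three numbers: the turn, a rotation vector about the tool's x, y, z in degrees, then the shift along the tool's x, y, z in m, then the gripper's target within -1 to 1 (fully open at 1, half-way at 0, shut at -1). A call has 1 to 12 rows; each row is the pose to reach, as a shift and turn from the pose commanded when the call began, along the tool's axes at that moment; what a row does not reach only later rows make up. A row lasts 1/8 s, in which the tool goes at most 62.5 mm and 10.7 degrees, less where a joint would pass 70% of its speed; a pose out of reach is approached as far as the arm can. A call with a gripper value outside its range is refused whole. The fingers move at their own pace and stop on an object; "force" is the grip in N (left out, the last holds). Time passes only in rows, so rows that repeat a pose let the fingers close. It gives the time, the measured TCP pose, the force and the opening at its end, in the units of the state.
- sense(): the state, without advancing time (a new reading comes with each control period).
- snapshot(name): name is "scene" or "top" or "wrist"; returns (picture, depth): 384x512x3 uint8, blue, green, red; 384x512 float32, mm along the optical axis (not along the pixel's ray), 0 where there is no reading.
- camera_info(name): a dict with "fov_y" (degrees; the focal length in pixels is half the picture's height over the tangent of half this angle, whatever the lens; pixels are square), "cx", "cy" (the principal point, pixels), "dist_coeffs" ([k1, k2, p1, p2, k3] as OpenCV has them; the pictures are not rectified), "origin" and "orientation" of the camera in the world. Camera axes: x right, y down, z forward; pixel columns grow to the right and rows downward; lengths in mm; the calibration is good to about 2 mm. A picture is of the moment at which its call begins: read the wrist's pose just before it. camera_info takes no time and is no camera call; for the wrist camera it gives the pose at the moment of the call.
- hand_in(): hands the job in, once; it reports no verdict.
The state is a dict: "time": time; "joint_pos": joint angles; "qd": joint speeds; "joint_efforts": joint torques, N m; "tool_pos": TCP position; "tcp_rot": TCP orientation; "ft_force": force on the tool from outside, world axes, zero at the start; "wrist_torque": the same for the moment, N m; "finger_gap": finger opening in mm.
Only numpy, scipy, OpenCV 4.12 (cv2) and the standard library are available. Lean on these libraries where they do the work, as an engineer would, in place of code of your own. Each camera call takes 0.05 s, during which the arm holds its last target.

## Working session

There is one attempt and no reset: what is moved stays moved. The work goes in short steps, Python scripts to look and compute and a tool call to move; the robot and the scene stay as the last step left them, time stands still between calls to the robot, and variables do not carry over. Pictures are saved under pics/ and viewed, and the job is handed in when it is done.

Besides the shell and the picture viewer there is one more tool, called after ">>>" by a JSON object that holds its "api" and its "payload", one argument or row to a line. jog_arm: Moves the arm, as the interface text tells. Its arguments: {"type":"object","properties":{"plan":{"type":"array","items":{"type":"array"}},"force":{"type":"number"}},"required":["plan"]}

```bash
ls; mkdir -p pics
python3 - <<'E'
from bench import *
import cv2,numpy as np
s=sense();print(s)
for n in("scene","top"):
    im,d=snapshot(n);print(n,camera_info(n));cv2.imwrite(f"pics/{n}0.png",im);np.save(f"pics/{n}0.npy",d)
print(sense()["time"])
E
```

```text
pics
{'time': 0.0, 'joint_pos': array([ 6.66116923e+01,  7.51458163e+00,  8.53304009e+01,  5.11337039e-04,
        8.72592662e+01, -4.89259273e+00]), 'qd': array([-0.14285458,  0.08190866, -0.02092541,  0.00975703,  0.06033   ,
       -0.01432388]), 'joint_efforts': array([-3.40571067e-03, -5.69388664e+01, -5.00551486e+01, -2.15163645e-04,
        1.43230267e-02, -1.87386013e-05]), 'tool_pos': array([190.10774193, 568.54701699, 247.2391186 ]), 'tcp_rot': array([-1.79896175e+02, -9.40001736e-03,  1.61504252e+02]), 'ft_force': array([-0.35250494, -0.63823962, -0.55737766]), 'wrist_torque': array([0.01476505, 0.05317904, 0.03304976]), 'finger_gap': 85.5251506625979}
scene {'fov_y': 48.60413450342877, 'cx': 260.2611530829118, 'cy': 192.96002313149535, 'dist_coeffs': array([-0.05982706,  0.        ,  0.        ,  0.        ,  0.        ]), 'origin': array([1068.5779249 , -185.28472577,  854.01644808]), 'orientation': array([-1.45763778e+02,  6.18437430e-02,  7.27107852e+01])}
top {'fov_y': 48.181851024786745, 'cx': 252.84509869712377, 'cy': 198.99090610356927, 'dist_coeffs': array([-0.00632073,  0.        ,  0.        ,  0.        ,  0.        ]), 'origin': array([ 291.22096647,  -33.75630872, 1222.58456818]), 'orientation': array([-1.67001392e+02,  1.66924092e-02, -8.60767665e+01])}
0.1
```

View pics/scene0.png

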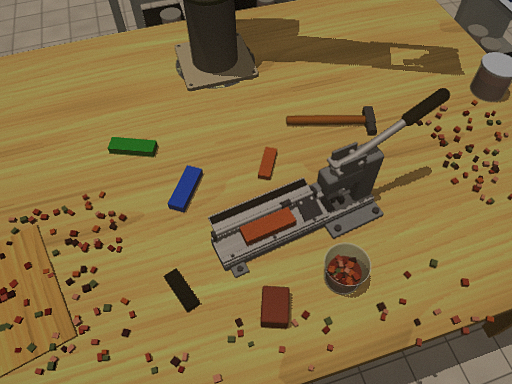

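View pics/top0.png

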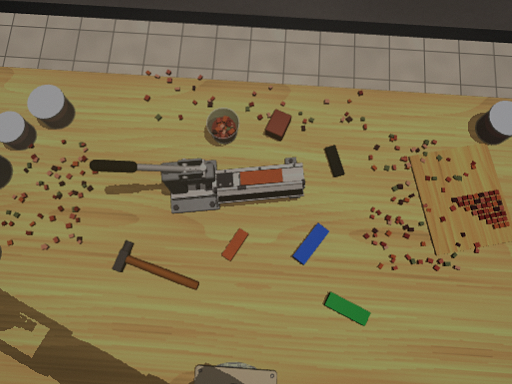

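Candidates: in top, the red bar in the channel at (262,177); a small orange-red bar on the bench at (235,245); the dull-red offcut at (278,124); black, blue and green bars at (334,161), (310,244) and (346,308). The bar in the channel fits, as it is the larger of the red ones and lies on the infeed. I'll confirm with a crop and measure it.

```bash
cat > h.py <<'E'
from bench import *
import cv2,numpy as np
from scipy.spatial.transform import Rotation as R
def cam(n):
    c=camera_info(n);f=192/np.tan(np.radians(c["fov_y"]/2))
    K=np.array([[f,0,c["cx"]],[0,f,c["cy"]],[0,0,1]])
    return K,c["dist_coeffs"],R.from_euler('xyz',c["orientation"],degrees=True).as_matrix(),c["origin"]
def cloud(C,d):
    K,D,Rm,o=C
    v,u=np.mgrid[0:384,0:512]
    p=cv2.undistortPoints(np.stack([u,v],-1).reshape(-1,1,2).astype(np.float64),K,D).reshape(384,512,2)
    P=np.dstack([p*d[...,None],d])
    W=P@Rm.T+o; W[d==0]=np.nan
    return W
def proj(C,X):
    K,D,Rm,o=C
    return cv2.projectPoints(((np.atleast_2d(X)-o)@Rm).reshape(-1,1,3),np.zeros(3),np.zeros(3),K,D)[0].reshape(-1,2)
E
python3 - <<'E'
from h import *
np.set_printoptions(precision=1,suppress=True)
for n,b in(("top",(150,130,330,270)),("scene",(190,90,400,300))):
    im=cv2.imread(f"pics/{n}0.png");d=np.load(f"pics/{n}0.npy");W=cloud(cam(n),d)
    hsv=cv2.cvtColor(im,cv2.COLOR_BGR2HSV)
    m=((hsv[...,0]<9)&(hsv[...,1]>140)&(hsv[...,2]>90)).astype(np.uint8)
    k,l,st,ce=cv2.connectedComponentsWithStats(m)
    for i in range(1,k):
        if st[i,4]>150:
            P=W[l==i];z=np.nanmedian(P[:,2]);Q=P[abs(P[:,2]-z)<4]
            r=cv2.minAreaRect(Q[:,:2].astype(np.float32));print(n,ce[i],st[i],"z",z,r)
    x0,y0,x1,y1=b
    cv2.imwrite(f"pics/{n}crop0.png",cv2.resize(im[y0:y1,x0:x1],None,fx=3.8 if n=="top" else 2.8,fy=3.8 if n=="top" else 2.8,interpolation=cv2.INTER_CUBIC))
    # bench check
    z=W[...,2];print(n,"bench z",np.nanmedian(z[250:350,100:200]))
E
```

```text
top [278.1 122.4] [266 110  25  26 376] z 41.73981015822267 ((799.6929321289062, -73.18421936035156), (50.60261154174805, 71.58578491210938), 69.72905731201172)
top bench z 0.8415367126924593
scene [274.8 304.5] [262 286  26  37 828] z 42.08580467794849 ((801.02490234375, -72.57749938964844), (49.88198471069336, 71.96440124511719), 68.84398651123047)
scene bench z 0.5801285852129467
```

View pics/topcrop0.png

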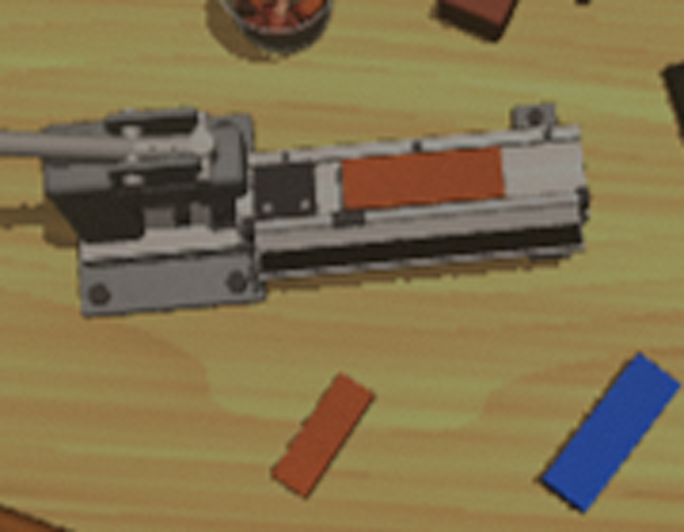

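View pics/scenecrop0.png

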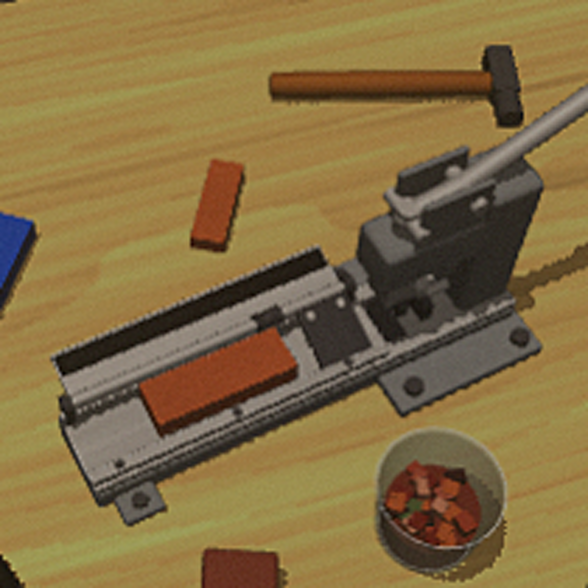

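Run:
```python
from h import *
np.set_printoptions(precision=1,suppress=True)
for n in("top","scene"):
    im=cv2.imread(f"pics/{n}0.png");d=np.load(f"pics/{n}0.npy");W=cloud(cam(n),d)
    hsv=cv2.cvtColor(im,cv2.COLOR_BGR2HSV)
    for p in ([(262,177),(235,245)] if n=="top" else [(268,225),(268,163)]): print(hsv[p[1],p[0]],W[p[1],p[0]])
    m=((hsv[...,0]<12)&(hsv[...,1]>140)).astype(np.uint8)
    k,l,st,ce=cv2.connectedComponentsWithStats(m)
    for i in range(1,k):
        if st[i,4]>100:
            P=W[l==i];z=np.nanmedian(P[:,2]);Q=P[abs(P[:,2]-z)<4]
            r=cv2.minAreaRect(Q[:,:2].astype(np.float32));print(n,ce[i],st[i],"z",z,r)
```

```text
[  9 176 135] [625.  -36.4  56.5]
[  8 182 139] [433.1  26.7  15.5]
top [278.2 122.9] [266 110  25  27 422] z 41.67123595267276 ((798.92578125, -73.34352111816406), (53.477806091308594, 73.81111907958984), 68.37678527832031)
top [223.1 126.3] [212 116  24  21 293] z 38.506891923789794 ((776.7113647460938, 87.17050170898438), (60.22021484375, 63.49995040893555), 23.34878158569336)
top [260.8 176.5] [240 169  43  16 558] z 52.61508921302834 ((627.253662109375, -32.78392791748047), (40.57868194580078, 117.70245361328125), 8.904036521911621)
top [491.1 209.4] [472 190  37  38 647] z 12.196630369783406 ((584.1278686523438, -691.604736328125), (106.1796646118164, 95.10208892822266), 13.960594177246094)
top [466.3 199.7] [455 193  25  15 162] z 12.527385373618472 ((606.079345703125, -635.1910400390625), (36.749141693115234, 72.84326934814453), 11.338712692260742)
top [234.4 244.3] [222 229  26  32 344] z 17.63989480096211 ((435.853515625, 28.979530334472656), (28.99143409729004, 89.48318481445312), 60.10862350463867)
[ 10 204 136] [633.6 -33.2  53.9]
[ 10 191 139] [443.4  28.7  16.7]
scene [266.9 162.8] [258 147  19  33 366] z 17.750370210907704 ((438.40802001953125, 28.67578887939453), (30.20522689819336, 90.96289825439453), 60.377784729003906)
scene [267.2 225.1] [ 240  207   56   38 1024] z 52.45905114040079 ((628.8341064453125, -32.25564956665039), (40.96317672729492, 119.57443237304688), 8.420536994934082)
scene [345.1 269.7] [327 254  35  31 656] z 40.009381817691974 ((774.7012939453125, 90.34493255615234), (63.929237365722656, 61.62716293334961), 40.39777374267578)
scene [  5.  294.6] [  0 287  14  16 126] z 11.652578514679192 ((605.6516723632812, -604.2139892578125), (30.071870803833008, 28.50370979309082), 0.7021191120147705)
scene [274.6 305.8] [ 261  286   28   42 1033] z 41.91671458804876 ((801.3253173828125, -73.28530883789062), (53.129432678222656, 74.21470642089844), 70.08837890625)
```

Run:
```python
from h import *
import bench
print([a for a in dir(bench) if not a.startswith('__')]); print(getattr(bench,'nose_length',None))
c=camera_info("wrist");s=sense();print(c);
T=R.from_euler('xyz',s["tcp_rot"],degrees=True);print("cam in tool",T.inv().apply(c["origin"]-s["tool_pos"]))
print("z axis",(T.inv()*R.from_euler('xyz',c["orientation"],degrees=True)).as_matrix()[:,2])
np.set_printoptions(precision=1,suppress=True)
# height maps in frame at stone centre w/ yaw 98.6
a=np.radians(98.6);xs=np.array([np.cos(a),np.sin(a)]);ys=np.array([-np.sin(a),np.cos(a)])
o=np.array([628.,-32.5])
for n in("top","scene"):
    d=np.load(f"pics/{n}0.npy");im=cv2.imread(f"pics/{n}0.png");W=cloud(cam(n),d).reshape(-1,3);col=im.reshape(-1,3)
    X=(W[:,:2]-o)@xs;Y=(W[:,:2]-o)@ys
    k=(abs(X)<190)&(abs(Y)<100)
    H=np.full((200,380,3),0,np.uint8)
    img=np.zeros((200,380,3),np.uint8)
    for x,y,z,c in zip(X[k],Y[k],W[k,2],col[k]):
        cv2.circle(img,(int(x+190),int(100-y)),1,c.tolist(),-1)
        cv2.circle(H,(int(x+190),int(100-y)),1,[int(np.clip(z*3,0,255))]*3,-1)
    cv2.imwrite(f"pics/r_{n}.png",cv2.resize(np.vstack([img,H]),None,fx=1.5,fy=1.5))
```

```text
['PlanningError', 'camera_info', 'hand_in', 'nose_length', 'sense', 'snapshot']
17.0
{'fov_y': 64.06824326307422, 'cx': 250.12974716180443, 'cy': 197.07402301469853, 'dist_coeffs': array([-0.01764713,  0.        ,  0.        ,  0.        ,  0.        ]), 'origin': array([127.90730556, 589.11823645, 372.44034003]), 'orientation': array([1.64949144e+02, 1.01814989e-01, 7.15077567e+01])}
cam in tool [  65.54846167   -0.48865313 -125.08961789]
z axis [-2.59810155e-01 -7.74745424e-05  9.65659711e-01]
```

View maps.

View pics/r_top.png

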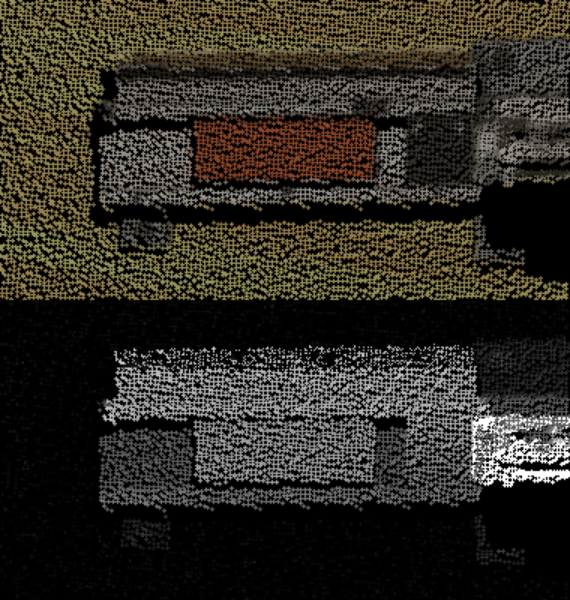

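View pics/r_scene.png

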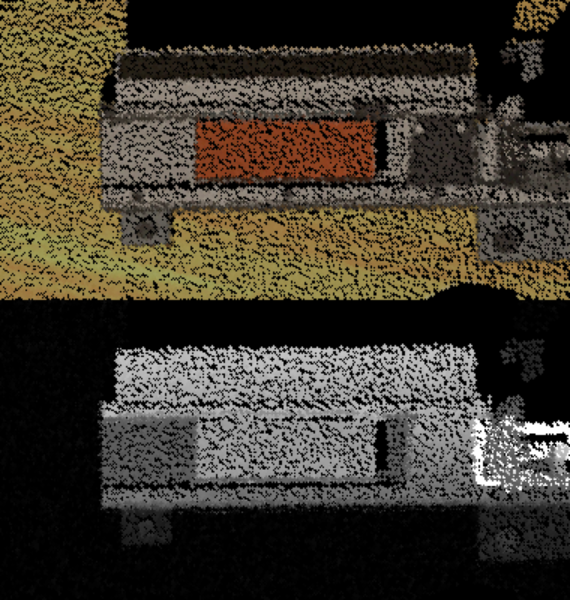

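Run:
```python
from h import *
a=np.radians(98.6);xs=np.array([np.cos(a),np.sin(a)]);ys=np.array([-np.sin(a),np.cos(a)])
o=np.array([628.,-32.5])-153*xs*-1
for n in("top","scene"):
    d=np.load(f"pics/{n}0.npy");im=cv2.imread(f"pics/{n}0.png");W=cloud(cam(n),d).reshape(-1,3)
    X=(W[:,:2]-o)@xs;Y=(W[:,:2]-o)@ys;Z=W[:,2]
    red=(lambda h:(h[...,0]<13)&(h[...,1]>140))(cv2.cvtColor(im,cv2.COLOR_BGR2HSV)).ravel()
    print(n)
    def prof(lo,hi,name,sel,step=20):
        # extreme Y per X bin
        xs_,mn,mx=[],[],[]
        for x in np.arange(lo,hi,step):
            k=sel&(X>=x)&(X<x+step)
            if k.sum()>15:
                xs_.append(x+step/2);mn.append(np.percentile(Y[k],3));mx.append(np.percentile(Y[k],97))
        print(name,"min",np.polyfit(xs_,mn,1).round(4),np.mean(mn).round(1),"max",np.polyfit(xs_,mx,1).round(4),np.mean(mx).round(1))
    prof(-255,-35,"splitter z>25",(Z>25)&(abs(Y)<90))
    prof(-255,-35,"bar z>48",(Z>48)&(Y>25)&(Y<90))
    prof(-210,-95,"stone",red&(Z>46)&(Z<60)&(abs(Y)<40))
    k=red&(Z>46)&(Z<60)&(abs(Y)<40)&(abs(X)<300);print("stone x",np.percentile(X[k],[1,50,99]).round(1),"z",np.median(Z[k]))
    k=(Z>20)&(Z<40)&(abs(Y)<15)&(X<-200)&(X>-330);print("bed start",np.percentile(X[k],[1,2]).round(1),"z",np.median(Z[k]))
    k=(Z>45)&(Y>40)&(Y<62)&(X<-20)&(X>-330);print("bar x",np.percentile(X[k],[1,99]).round(1))
    # bar plane
    k=(Z>45)&(Y>38)&(Y<62)&(X<-40)&(X>-250);print("bar z(y)",np.polyfit(Y[k],Z[k],1).round(3))
    k=(Z>100)&(abs(Y)<80)&(X>-100)&(X<60);print("head front z>100",np.percentile(X[k],[.5,2,5]).round(1) if k.any() else 0)
    k=(Z>20)&(abs(Y)<14)&(X>-26)&(X<60)
    h=[(x,np.percentile(Z[k&(X>=x)&(X<x+5)],[5,50,95]).round(0).tolist(),(k&(X>=x)&(X<x+5)).sum()) for x in range(-25,60,5) if (k&(X>=x)&(X<x+5)).sum()>2];print(h)
print(o)
```

```text
top
splitter z>25 min [ 1.17000e-02 -3.13991e+01] -33.1 max [6.7000e-03 6.6396e+01] 65.4
bar z>48 min [3.70000e-03 2.71312e+01] 26.6 max [1.11000e-02 6.82732e+01] 66.7
stone min [ 3.50000e-03 -1.70233e+01] -17.6 max [1.58000e-02 2.10823e+01] 18.7
stone x [-211.  -153.4  -95.5] z 52.634146380493235
bed start [-275.5 -274.6] z 30.661777598140247
bar x [-263.2  -28.7]
bar z(y) [ 0.263 47.779]
head front z>100 [-27.4 -26.6 -23.2]
[(-25, [29.0, 149.0, 153.0], np.int64(39)), (-20, [29.0, 150.0, 154.0], np.int64(30)), (-15, [29.0, 151.0, 171.0], np.int64(33)), (-10, [29.0, 165.0, 182.0], np.int64(38)), (-5, [29.0, 177.0, 182.0], np.int64(27)), (0, [73.0, 177.0, 181.0], np.int64(20)), (5, [29.0, 178.0, 181.0], np.int64(17)), (10, [28.0, 178.0, 181.0], np.int64(19)), (15, [29.0, 178.0, 183.0], np.int64(22)), (20, [31.0, 179.0, 185.0], np.int64(22)), (25, [50.0, 182.0, 194.0], np.int64(21)), (30, [51.0, 181.0, 185.0], np.int64(21)), (35, [27.0, 182.0, 186.0], np.int64(24)), (40, [31.0, 185.0, 190.0], np.int64(29)), (45, [29.0, 185.0, 189.0], np.int64(23)), (50, [28.0, 187.0, 194.0], np.int64(3
[... 517 characters left out ...]
3)), (-20, [29.0, 150.0, 153.0], np.int64(45)), (-15, [30.0, 84.0, 172.0], np.int64(86)), (-10, [30.0, 156.0, 177.0], np.int64(93)), (-5, [29.0, 155.0, 179.0], np.int64(66)), (0, [29.0, 175.0, 192.0], np.int64(61)), (5, [30.0, 176.0, 190.0], np.int64(53)), (10, [31.0, 180.0, 194.0], np.int64(32)), (15, [29.0, 179.0, 196.0], np.int64(37)), (20, [30.0, 177.0, 194.0], np.int64(60)), (25, [32.0, 61.0, 186.0], np.int64(54)), (30, [52.0, 170.0, 192.0], np.int64(42)), (35, [48.0, 183.0, 188.0], np.int64(39)), (40, [32.0, 184.0, 191.0], np.int64(44)), (45, [30.0, 70.0, 190.0], np.int64(48)), (50, [29.0, 75.0, 192.0], np.int64(49)), (55, [30.0, 65.0, 194.0], np.int64(80))]
[605.12109245 118.7797263 ]
```

```bash
cat >> h.py <<'E'
YAW=99.1
_a0=np.radians(98.6);_o0=np.array([605.12,118.78])
_piv=_o0+(-145)*np.array([np.cos(_a0),np.sin(_a0)])+(-2.0)*np.array([-np.sin(_a0),np.cos(_a0)])
_a=np.radians(YAW)
O=np.append(_piv+145*np.array([np.cos(_a),np.sin(_a)]),0.)
S=R.from_euler('z',YAW,degrees=True)
def w2s(p): return S.inv().apply(np.asarray(p)-O)
def s2w(p): return S.apply(p)+O
def goal(tilt): # tool x = feed, tool y=-y_s, z down; tilt: z leans forward by tilt about tool y
    return S*R.from_euler('x',180,degrees=True)*R.from_euler('y',tilt,degrees=True)
def delta(tgt_world,rot):
    s=sense();T=R.from_euler('xyz',s["tcp_rot"],degrees=True)
    return (T.inv()*rot).as_rotvec(degrees=True).round(2),(T.inv().apply(tgt_world-s["tool_pos"])/1000).round(4)
def where():
    s=sense();T=R.from_euler('xyz',s["tcp_rot"],degrees=True)
    t=s["tool_pos"]+17*T.as_matrix()[:,2]
    print("t",round(s["time"],2),"tcp_s",w2s(s["tool_pos"]).round(1),"tip_s",w2s(t).round(1),"rot err",(goal(10).inv()*T).as_rotvec(degrees=True).round(2),"gap",s["finger_gap"].round(1),"F_s",S.inv().apply(s["ft_force"]).round(1))
E
python3 - <<'E'
from h import *
print("O",O); g=goal(10);print(g.as_matrix().round(2)); print("ztool in s",S.inv().apply(g.as_matrix()[:,2]))
print(delta(np.array([400,0,300.]),g))
tip=s2w([-233,29,30+75]);print(tip,delta(tip-17*g.as_matrix()[:,2],g)); where()
E
```

```text
O [605.84721781 118.88439741   0.        ]
[[-0.16  0.99 -0.03]
 [ 0.97  0.16  0.17]
 [ 0.17  0.   -0.98]]
ztool in s [ 1.73648178e-01 -1.41640164e-16 -9.84807753e-01]
(array([-5.54,  9.04, 62.23]), array([-0.3794, -0.4727, -0.0519]))
[ 614.06304708 -115.76960351  105.        ] (array([-5.54,  9.04, 62.23]), array([-0.6205, -0.5169,  0.1264]))Traceback (most recent call last):
  File "<stdin>", line 4, in <module>
  File "h.py", line 34, in where
    print("t",round(s["time"],2),"tcp_s",w2s(s["tool_pos"]).round(1),"tip_s",w2s(t).round(1),"rot err",(goal(10).inv()*T).as_rotvec(degrees=True).round(2),"gap",s["finger_gap"].round(1),"F_s",S.inv().apply(s["ft_force"]).round(1))
                                                                                                                                                                 ^^^^^^^^^^^^^^^^^^^^^
AttributeError: 'float' object has no attribute 'round'
```

>>> {"api": "jog_arm", "payload": {
  "plan": [
    [[-5.54, 9.04, 62.23], [-0.3794, -0.4727, -0.052], 0],
    [[-5.54, 9.04, 62.23], [-0.3794, -0.4727, -0.052], 0],
    [[-5.54, 9.04, 62.23], [-0.3794, -0.4727, -0.052], 0],
    [[-5.54, 9.04, 62.23], [-0.3794, -0.4727, -0.052], 0],
    [[-5.54, 9.04, 62.23], [-0.3794, -0.4727, -0.052], 0],
    [[-5.54, 9.04, 62.23], [-0.3794, -0.4727, -0.052], 0],
    [[-5.54, 9.04, 62.23], [-0.3794, -0.4727, -0.052], 0],
    [[-5.54, 9.04, 62.23], [-0.3794, -0.4727, -0.052], 0],
    [[-5.54, 9.04, 62.23], [-0.3794, -0.4727, -0.052], 0],
    [[-5.54, 9.04, 62.23], [-0.3794, -0.4727, -0.052], 0],
    [[-5.54, 9.04, 62.23], [-0.3794, -0.4727, -0.052], 0]
  ]
}}

```text
time: 1.48
tool_pos: [400.6, -2.3, 299.9]
tcp_rot: [-180.0, -10.1, 98.8]
ft_force: [-0.4, 0.7, -0.6]
finger_gap: 42.5
```

```bash
sed -i 's/s\["finger_gap"\].round(1)/round(s["finger_gap"],1)/' h.py
python3 - <<'E'
from h import *
where();g=goal(10)
tip=s2w([-233,29,30+110]);print(delta(tip-17*g.as_matrix()[:,2],g))
E
```

```text
t 1.48 tcp_s [-87.2 221.8 299.9] tip_s [-84.2 221.8 283.2] rot err [-0.04  0.08  0.27] gap 42.5 F_s [ 0.7  0.3 -0.6]
(array([ 0.04, -0.08, -0.27]), array([-0.1706,  0.1935,  0.1151]))
```

>>> {"api": "jog_arm", "payload": {
  "plan": [
    [[0, 0, -0.27], [-0.1706, 0.1935, 0.1151], 0],
    [[0, 0, -0.27], [-0.1706, 0.1935, 0.1151], 0],
    [[0, 0, -0.27], [-0.1706, 0.1935, 0.1151], 0],
    [[0, 0, -0.27], [-0.1706, 0.1935, 0.1151], 0],
    [[0, 0, -0.27], [-0.1706, 0.1935, 0.1151], 0],
    [[0, 0, -0.27], [-0.1706, 0.1935, 0.1151], 0]
  ]
}}

```text
time: 2.22
tool_pos: [614.2, -114.0, 153.8]
tcp_rot: [-179.8, -10.2, 99.4]
ft_force: [-0.7, 0.4, -0.8]
finger_gap: 42.7
```

Run:
```python
from h import *
where();C=cam("wrist");im,d=snapshot("wrist")
W=cloud(C,d);np.save("pics/w1.npy",W);cv2.imwrite("pics/w1raw.png",im)
# overlay model
def line(a,b,c):
    p=proj(C,s2w(np.array([a,b],float)));cv2.line(im,*[tuple(int(v) for v in q.round()) for q in p],c,1)
for y in(-23,23): line([-275,y,30],[-72,y,30],(255,255,0))
th=.23
for r in(4,30,42): line([-264,29+r*np.cos(th),54+r*np.sin(th)],[-24,29+r*np.cos(th),54+r*np.sin(th)],(0,255,0))
line([-71,25,52],[-71,-23,33],(255,0,255))
im=cv2.resize(im,None,fx=1.5,fy=1.5);cv2.imwrite("pics/w1.png",im)
```

```text
t 2.23 tcp_s [-231.2   28.6  153.8] tip_s [-228.2   28.7  137.1] rot err [ 0.22  0.24 -0.25] gap 42.7 F_s [ 0.5  0.6 -0.8]
```

View pics/w1.png

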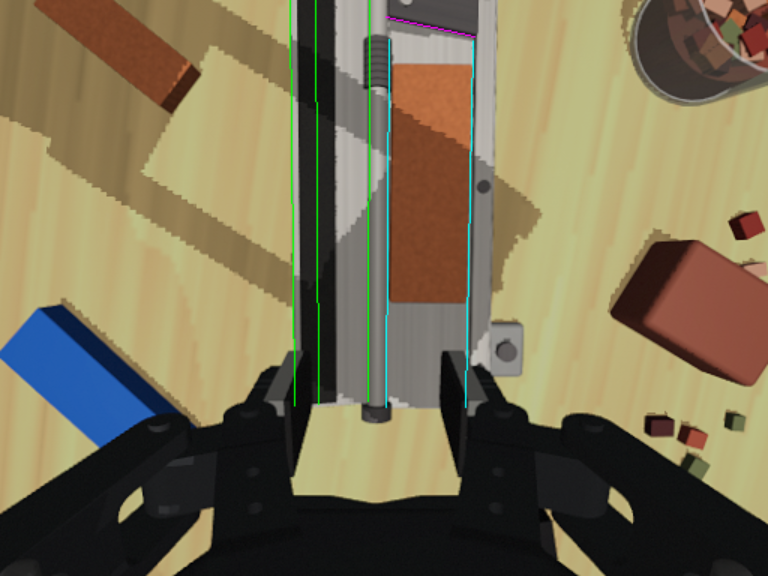

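Run:
```python
from h import *
W=np.load("pics/w1.npy");im=cv2.imread("pics/w1raw.png");P=w2s(W.reshape(-1,3)).reshape(384,512,3)
h=cv2.cvtColor(im,cv2.COLOR_BGR2HSV);r=(h[...,0]<14)&(h[...,1]>110)&(abs(P[...,1])<30)&(P[...,2]>45)&(P[...,2]<58)
Q=P[r];print("stone x",np.percentile(Q[:,0],[.5,99.5]).round(1),"y",np.percentile(Q[:,1],[1,99]).round(1),"z",np.median(Q[:,2]))
k=(abs(P[...,1])<15)&(P[...,0]<-220)&(P[...,0]>-270);print("bed z",np.nanmedian(P[...,2][k]))
k=(P[...,1]>35)&(P[...,1]<68)&(P[...,0]>-230)&(P[...,0]<-100)&(P[...,2]>40);print("bar",np.polyfit(P[...,1][k],P[...,2][k],1),P[...,1][k].max())
# gripper tips: points with z>100
k=(P[...,2]>90)
import sys
for nm,kk in(("press",k&(P[...,1]>29)),("push",k&(P[...,1]<29))):
    q=P[kk];f=q[q[:,0]>np.percentile(q[:,0],97)];print(nm,"front x",q[:,0].max(),"minz",q[:,2].min(),f.mean(0))
g=goal(10)
tip=s2w([-235,29,30+45]);print(delta(tip-17*g.as_matrix()[:,2],g))
# pixel list of left/right fingers at row 240
for row in(238,245,260): 
    zz=P[row,:,2];i=np.where(zz>80)[0]; print(row,[(int(a),P[row,a].round(0).tolist()) for a in i[::6]])
```

```text
stone x [-211.6  -94. ] y [-17.4  21.2] z 51.491015420501185
bed z 192.51042001538272
bar [ -2.1193537  236.94459793] 67.99738256349654
press front x -219.0502142470052 minz 137.1406537615916 [-222.4097134   52.9513048  166.6585115]
push front x -218.8482223357569 minz 136.99191116419618 [-222.19582524    3.85351608  166.32914886]
(array([-0.12, -0.2 ,  0.29]), array([-0.0182, -0.0003,  0.0615]))
238 [(190, [-220.0, 57.0, 149.0]), (196, [-220.0, 54.0, 149.0]), (202, [-220.0, 51.0, 149.0]), (294, [-222.0, 7.0, 140.0]), (300, [-220.0, 6.0, 149.0]), (306, [-220.0, 3.0, 150.0])]
245 [(179, [-224.0, 62.0, 149.0]), (185, [-224.0, 59.0, 147.0]), (191, [-222.0, 55.0, 157.0]), (197, [-222.0, 52.0, 157.0]), (203, [-223.0, 50.0, 152.0]), (295, [-225.0, 7.0, 144.0]), (301, [-221.0, 6.0, 157.0]), (307, [-221.0, 4.0, 158.0]), (313, [-221.0, 1.0, 157.0]), (319, [-224.0, -3.0, 148.0])]
260 [(167, [-227.0, 63.0, 163.0]), (173, [-226.0, 61.0, 164.0]), (179, [-224.0, 56.0, 173.0]), (185, [-224.0, 54.0, 172.0]), (191, [-224.0, 52.0, 173.0]), (198, [-226.0, 50.0, 166.0]), (204, [-231.0, 50.0, 150.0]), (294, [-233.0, 7.0, 141.0]), (300, [-227.0, 7.0, 159.0]), (306, [-223.0, 7.0, 173.0]), (313, [-224.0, 4.0, 172.0]), (319, [-224.0, 2.0, 172.0]), (325, [-226.0, -2.0, 164.0]), (331, [-226.0, -5.0, 164.0])]
```

>>> {"api": "jog_arm", "payload": {
  "plan": [
    [[-0.1, -0.2, 0.3], [-0.0182, 0, 0.0615], 0],
    [[-0.1, -0.2, 0.3], [-0.0182, 0, 0.0615], 0],
    [[-0.1, -0.2, 0.3], [-0.0182, 0, 0.0615], 0],
    [[-0.1, -0.2, 0.3], [-0.0182, 0, 0.0615], 0]
  ]
}}

```text
time: 2.78
tool_pos: [617.7, -122.1, 97.1]
tcp_rot: [179.6, -9.8, 99.1]
ft_force: [0.2, 0.1, 0.2]
finger_gap: 42.6
```

Run:
```python
from h import *
where();g=goal(10)
tip=s2w([-235,29,30+11.5]);print(delta(tip-17*g.as_matrix()[:,2],g))
```

```text
t 2.77 tcp_s [-239.8   26.4   97.1] tip_s [-236.9   26.2   80.3] rot err [-0.39 -0.24 -0.05] gap 42.6 F_s [ 0.1 -0.2  0.2]
(array([0.39, 0.24, 0.05]), array([-0.0048, -0.0029,  0.0386]))
```

>>> {"api": "jog_arm", "payload": {
  "plan": [
    [[0, 0, 0], [0, 0, 0], 0],
    [[0, 0, 0], [0, 0, 0], 0],
    [[0, 0, 0], [0, 0, 0], 0]
  ]
}}

```text
time: 3.15
tool_pos: [616.2, -122.0, 93.9]
tcp_rot: [179.8, -9.9, 99.1]
ft_force: [-0.4, 0.9, -1.1]
finger_gap: 42.4
```

Run:
```python
from h import *
where();where()
```

```text
t 3.15 tcp_s [-239.5   27.9   93.9] tip_s [-236.6   27.9   77.1] rot err [-0.17 -0.12  0.02] gap 42.4 F_s [ 1.   0.2 -1.1]
t 3.15 tcp_s [-239.5   27.9   93.9] tip_s [-236.6   27.9   77.1] rot err [-0.17 -0.12  0.02] gap 42.4 F_s [ 1.   0.2 -1.1]
```

>>> {"api": "jog_arm", "payload": {
  "plan": [
    [[0, 0, 0], [-0.0014, -0.001, 0.0079], 0],
    [[0, 0, 0], [-0.0026, -0.001, 0.0148], 0],
    [[0, 0, 0], [-0.0026, -0.001, 0.0148], 0],
    [[0, 0, 0], [-0.0026, -0.001, 0.0148], 0],
    [[0, 0, 0], [-0.0026, -0.001, 0.0148], 0]
  ]
}}

```text
time: 3.78
tool_pos: [615.1, -122.1, 78.6]
tcp_rot: [179.8, -9.9, 99.1]
ft_force: [0.1, -0.2, -0.0]
finger_gap: 42.8
```

Run:
```python
from h import *
where()
```

```text
t 3.77 tcp_s [-239.4   29.    78.6] tip_s [-236.5   28.9   61.9] rot err [-0.15 -0.11  0.01] gap 42.8 F_s [-0.2 -0.1 -0. ]
```

>>> {"api": "jog_arm", "payload": {
  "plan": [
    [[0, 0, 0], [-0.0005, 0, 0.003], 0],
    [[0, 0, 0], [-0.0005, 0, 0.003], 0],
    [[0, 0, 0], [-0.0005, 0, 0.003], 0]
  ]
}}

```text
time: 4.15
tool_pos: [615.4, -122.3, 76.1]
tcp_rot: [179.8, -9.9, 99.1]
ft_force: [-0.4, -0.3, 4.6]
finger_gap: 42.6
```

>>> {"api": "jog_arm", "payload": {
  "plan": [
    [[0, 0, 0], [-0.0005, 0, 0.003], 0],
    [[0, 0, 0], [-0.0005, 0, 0.003], 0],
    [[0, 0, 0], [-0.0005, 0, 0.003], 0]
  ]
}}

```text
time: 4.53
tool_pos: [615.1, -122.3, 72.8]
tcp_rot: [179.9, -9.9, 99.1]
ft_force: [-1.7, -0.3, 5.3]
finger_gap: 42.7
```

>>> {"api": "jog_arm", "payload": {
  "plan": [
    [[0, 0, 0], [-0.0005, 0, 0.003], 0],
    [[0, 0, 0], [-0.0005, 0, 0.003], 0],
    [[0, 0, 0], [-0.0005, 0, 0.003], 0]
  ]
}}

```text
time: 4.9
tool_pos: [615.1, -122.3, 69.9]
tcp_rot: [179.9, -9.9, 99.1]
ft_force: [-2.5, -1.0, 6.2]
finger_gap: 42.6
```

Run:
```python
from h import *
where();C=cam("wrist")
im,d=snapshot("wrist");cv2.imwrite("pics/w2.png",cv2.resize(im,None,fx=1.5,fy=1.5));np.save("pics/w2.npy",cloud(C,d))
im,d=snapshot("scene");cv2.imwrite("pics/s2.png",cv2.resize(im[150:300,180:400],None,fx=3.5,fy=3.5,interpolation=2))
```

```text
t 4.9 tcp_s [-239.6   29.1   69.9] tip_s [-236.7   29.    53.1] rot err [-0.15 -0.13  0.02] gap 42.6 F_s [-0.6  2.6  6.2]
```

View pics/w2.png

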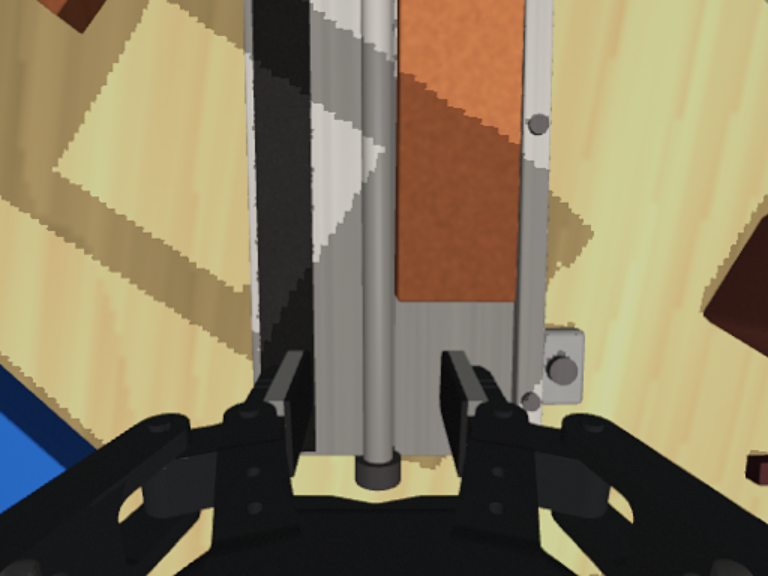

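View pics/s2.png

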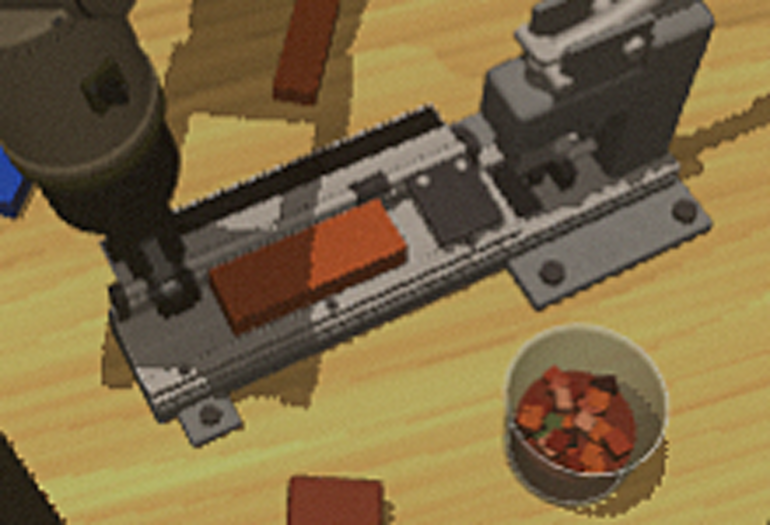

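>>> {"api": "jog_arm", "payload": {
  "plan": [
    [[0, 0, 0], [-0.0007, 0, 0.0039], 0],
    [[0, 0, 0], [-0.0014, 0, 0.0079], 0],
    [[0, 0, 0], [-0.0014, 0, 0.0079], 0],
    [[0, 0, 0], [-0.0014, 0, 0.0079], 0]
  ]
}}

```text
time: 5.5
tool_pos: [615.9, -122.2, 62.7]
tcp_rot: [179.8, -9.9, 99.1]
ft_force: [-0.6, 0.4, 9.0]
finger_gap: 42.6
```

>>> {"api": "jog_arm", "payload": {
  "plan": [
    [[0, 0, 0], [-0.0008, 0, 0.0045], 0],
    [[0, 0, 0], [-0.0008, 0, 0.0045], 0],
    [[0, 0, 0], [-0.0008, 0, 0.0045], 0]
  ]
}}

```text
time: 5.88
tool_pos: [616.3, -122.3, 58.6]
tcp_rot: [179.7, -9.8, 99.1]
ft_force: [-0.7, -0.0, 10.6]
finger_gap: 42.7
```

Run:
```python
from h import *
where();C=cam("scene")
im,d=snapshot("scene");cv2.imwrite("pics/s3.png",cv2.resize(im[150:300,180:400],None,fx=3.5,fy=3.5,interpolation=2))
P=w2s(cloud(C,d).reshape(-1,3))
k=(P[:,0]>-65)&(P[:,0]<-30)&(P[:,1]<20)&(P[:,1]>-35)&(P[:,2]>35)&(P[:,2]<100)
print("flap slope",np.polyfit(P[k,1],P[k,2],1))
```

```text
t 5.88 tcp_s [-239.8   27.8   58.6] tip_s [-236.9   27.7   41.8] rot err [-0.29 -0.16 -0.01] gap 42.7 F_s [ 0.1  0.7 10.6]
flap slope [ 0.41207198 66.82762353]
```

View pics/s3.png

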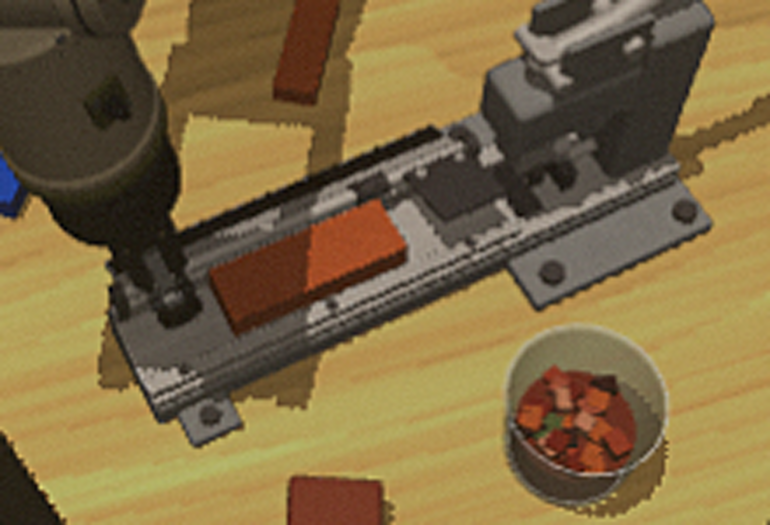

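>>> {"api": "jog_arm", "payload": {
  "plan": [
    [[0, 0, 0], [-0.0003, -0.001, 0.002], 0],
    [[0, 0, 0], [0.0046, -0.001, 0.0029], 0],
    [[0, 0, 0], [0.0095, -0.001, 0.0037], 0],
    [[0, 0, 0], [0.0145, -0.001, 0.0046], 0],
    [[0, 0, 0], [0.0194, -0.001, 0.0055], 0],
    [[0, 0, 0], [0.0243, -0.001, 0.0063], 0],
    [[0, 0, 0], [0.0292, -0.001, 0.0072], 0],
    [[0, 0, 0], [0.0292, -0.001, 0.0072], 0]
  ]
}}

```text
time: 6.92
tool_pos: [609.6, -94.1, 55.7]
tcp_rot: [179.8, -9.7, 99.1]
ft_force: [-3.0, -6.1, 9.1]
finger_gap: 43.0
```

Run:
```python
from h import *
where();C=cam("wrist")
im,d=snapshot("wrist");cv2.imwrite("pics/w4.png",cv2.resize(im,None,fx=1.5,fy=1.5))
im,d=snapshot("scene");cv2.imwrite("pics/s4.png",cv2.resize(im[150:300,180:400],None,fx=3.5,fy=3.5,interpolation=2))
```

```text
t 6.92 tcp_s [-210.9   30.    55.7] tip_s [-208.    29.9   38.9] rot err [-0.17 -0.26  0.02] gap 43.0 F_s [-5.5  4.   9.1]
```

View pics/w4.png

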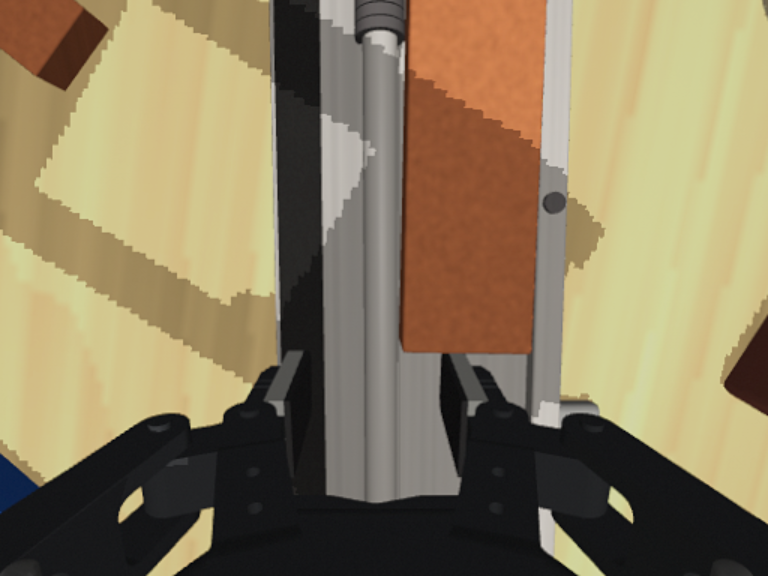

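View pics/s4.png

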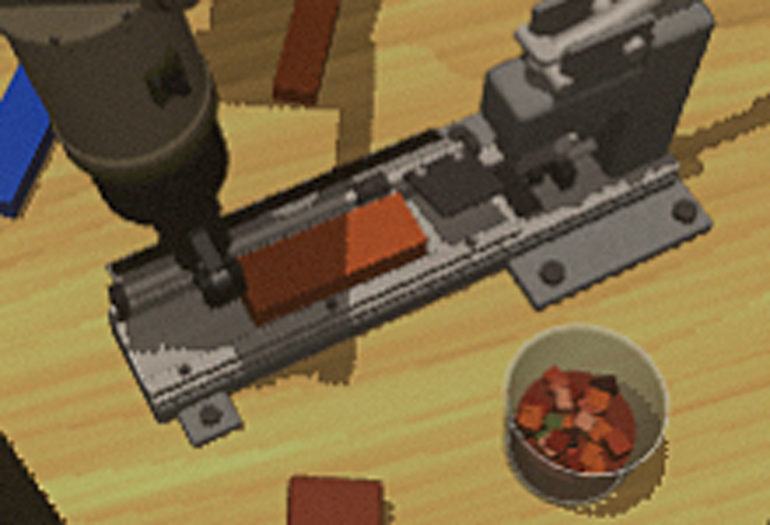

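>>> {"api": "jog_arm", "payload": {
  "plan": [
    [[0, 0, 0], [0.0069, 0, 0.0012], 0],
    [[0, 0, 0], [0.0138, 0, 0.0024], 0],
    [[0, 0, 0], [0.0207, 0, 0.0037], 0],
    [[0, 0, 0], [0.0276, 0, 0.0049], 0],
    [[0, 0, 0], [0.0345, 0, 0.0061], 0],
    [[0, 0, 0], [0.0414, 0, 0.0073], 0],
    [[0, 0, 0], [0.0483, 0, 0.0085], 0],
    [[0, 0, 0], [0.0552, 0, 0.0097], 0],
    [[0, 0, 0], [0.0621, 0, 0.0109], 0],
    [[0, 0, 0], [0.069, 0, 0.0121], 0],
    [[0, 0, 0], [0.0759, 0, 0.0134], 0],
    [[0, 0, 0], [0.0828, 0, 0.0146], 0]
  ]
}}

```text
time: 8.52
tool_pos: [596.7, -11.4, 55.6]
tcp_rot: [179.8, -9.7, 99.1]
ft_force: [-3.7, -9.5, 9.1]
finger_gap: 42.7
```

>>> {"api": "jog_arm", "payload": {
  "plan": [
    [[0, 0, 0], [0, 0, 0], 0],
    [[0, 0, 0], [0, 0, 0], 0]
  ]
}}

```text
time: 8.78
tool_pos: [596.5, -10.6, 55.5]
tcp_rot: [179.8, -9.8, 99.1]
ft_force: [-2.8, -4.3, 8.9]
finger_gap: 42.5
```

Run:
```python
from h import *
where();C=cam("wrist")
im,d=snapshot("wrist");cv2.imwrite("pics/w5.png",cv2.resize(im,None,fx=1.5,fy=1.5))
im,d=snapshot("scene");cv2.imwrite("pics/s5.png",cv2.resize(im[150:300,180:400],None,fx=3.5,fy=3.5,interpolation=2))
```

```text
t 8.78 tcp_s [-126.4   29.7   55.5] tip_s [-123.5   29.7   38.7] rot err [-0.18 -0.2   0.02] gap 42.5 F_s [-3.8  3.4  8.9]
```

View pics/w5.png

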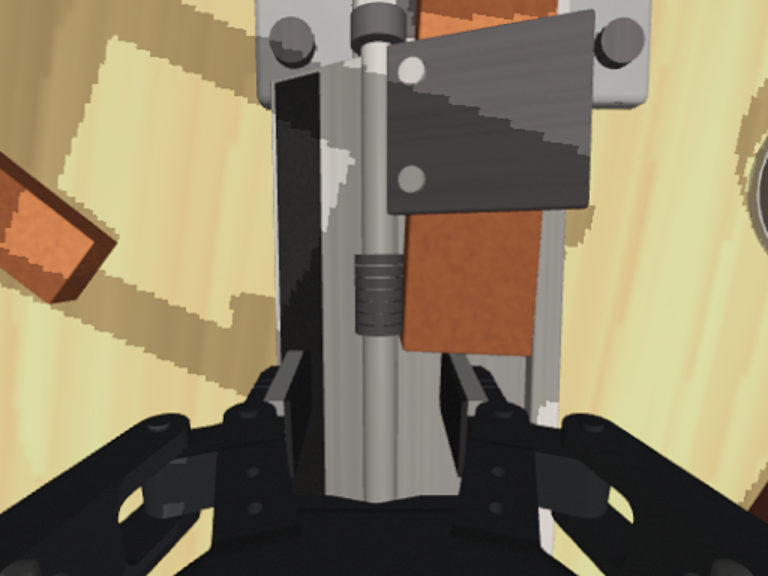

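View pics/s5.png

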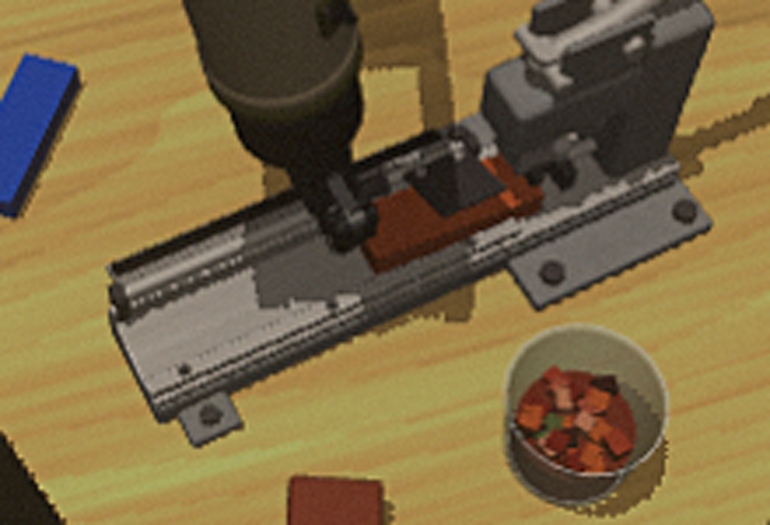

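>>> {"api": "jog_arm", "payload": {
  "plan": [
    [[0, 0, 0], [0.0039, 0, 0.0007], 0],
    [[0, 0, 0], [0.0079, 0, 0.0014], 0],
    [[0, 0, 0], [0.0099, 0, 0.0017], 0],
    [[0, 0, 0], [0.0118, 0, 0.0021], 0]
  ]
}}

```text
time: 9.38
tool_pos: [594.7, 0.4, 55.4]
tcp_rot: [179.8, -9.7, 99.1]
ft_force: [-3.6, -9.1, 9.7]
finger_gap: 42.5
```

>>> {"api": "jog_arm", "payload": {
  "plan": [
    [[0, 0, 0], [0.001, 0, 0.0002], 0],
    [[0, 0, 0], [0.002, 0, 0.0003], 0]
  ]
}}

```text
time: 9.62
tool_pos: [594.3, 2.4, 55.5]
tcp_rot: [179.8, -9.7, 99.1]
ft_force: [-3.9, -7.3, 9.5]
finger_gap: 42.8
```

>>> {"api": "jog_arm", "payload": {
  "plan": [
    [[0, 0, 0], [0.001, 0, 0.0002], 0],
    [[0, 0, 0], [0.002, 0, 0.0003], 0]
  ]
}}

```text
time: 9.88
tool_pos: [594.0, 4.4, 55.5]
tcp_rot: [179.8, -9.7, 99.1]
ft_force: [-4.1, -8.5, 8.0]
finger_gap: 42.4
```

Run:
```python
from h import *
where();C=cam("wrist")
im,d=snapshot("wrist");cv2.imwrite("pics/w6.png",cv2.resize(im,None,fx=1.5,fy=1.5))
im,d=snapshot("scene");cv2.imwrite("pics/s6.png",cv2.resize(im[120:260,230:400],None,fx=4,fy=4,interpolation=2))
```

```text
t 9.88 tcp_s [-111.2   29.8   55.5] tip_s [-108.3   29.7   38.7] rot err [-0.18 -0.27  0.04] gap 42.4 F_s [-7.8  5.4  8. ]
```

View pics/s6.png

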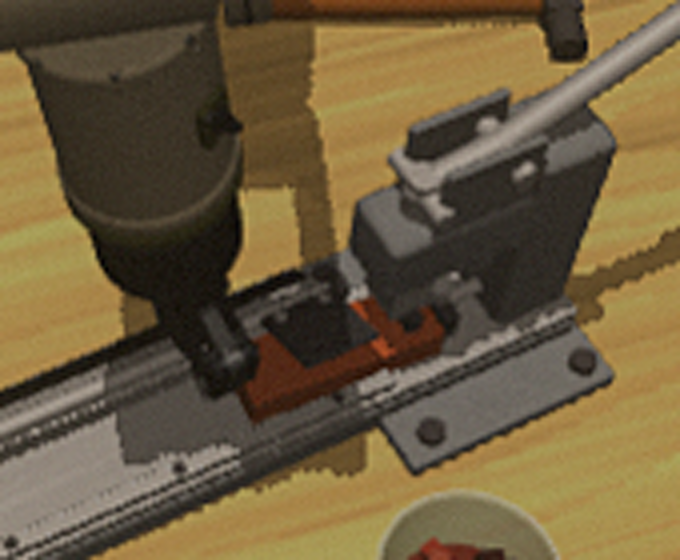

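View pics/w6.png

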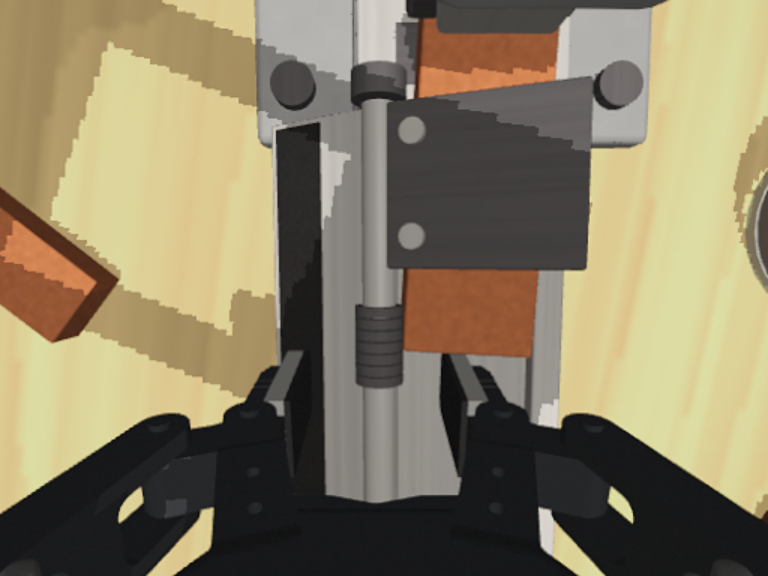

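>>> {"api": "jog_arm", "payload": {
  "plan": [
    [[0, 0, 0], [0.001, 0, 0.0002], 0],
    [[0, 0, 0], [0.002, 0, 0.0003], 0]
  ]
}}

```text
time: 10.22
tool_pos: [593.7, 6.4, 55.5]
tcp_rot: [179.8, -9.7, 99.1]
ft_force: [-3.5, -8.3, 9.0]
finger_gap: 42.4
```

>>> {"api": "jog_arm", "payload": {
  "plan": [
    [[0, 0, 0], [0.001, 0, 0.0002], 0],
    [[0, 0, 0], [0.001, 0, 0.0002], 0]
  ]
}}

```text
time: 10.48
tool_pos: [593.6, 6.9, 55.5]
tcp_rot: [179.8, -9.7, 99.1]
ft_force: [-3.7, -10.8, 9.2]
finger_gap: 42.5
```

>>> {"api": "jog_arm", "payload": {
  "plan": [
    [[0, 0, 0], [0.001, 0, 0.0002], 0],
    [[0, 0, 0], [0.001, 0, 0.0002], 0]
  ]
}}

```text
time: 10.72
tool_pos: [593.6, 7.1, 55.5]
tcp_rot: [179.8, -9.6, 99.0]
ft_force: [-3.0, -13.8, 8.4]
finger_gap: 42.7
```

>>> {"api": "jog_arm", "payload": {
  "plan": [
    [[0, 0, 0], [0.001, 0, 0.0002], 0],
    [[0, 0, 0], [0.001, 0, 0.0002], 0]
  ]
}}

```text
time: 10.98
tool_pos: [593.7, 7.3, 55.6]
tcp_rot: [179.8, -9.6, 99.0]
ft_force: [-2.6, -16.7, 8.5]
finger_gap: 42.5
```

Run:
```python
from h import *
where();C=cam("scene")
im,d=snapshot("scene");cv2.imwrite("pics/s7.png",cv2.resize(im[170:230,290:370],None,fx=8,fy=8,interpolation=2))
```

```text
t 10.97 tcp_s [-108.2   29.7   55.6] tip_s [-105.4   29.6   38.8] rot err [-0.22 -0.45  0.09] gap 42.5 F_s [-16.1   5.2   8.5]
```

View pics/s7.png

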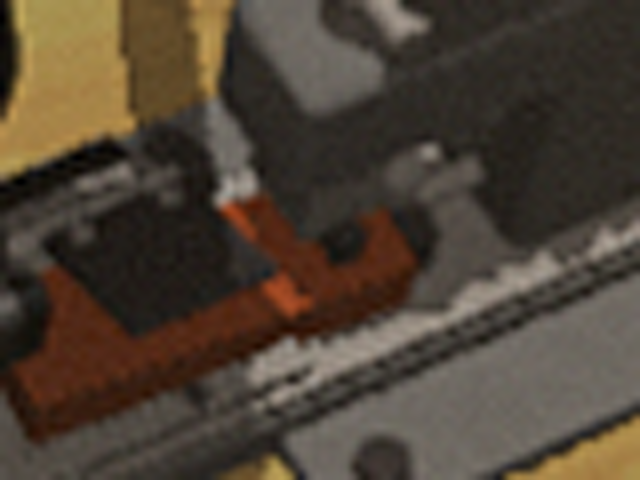

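>>> {"api": "jog_arm", "payload": {
  "plan": [
    [[0, 0, 0], [-0.003, 0, -0.0005], 0],
    [[0, 0, 0], [-0.0059, 0, -0.001], 0],
    [[0, 0, 0], [-0.0118, 0, -0.0021], 0],
    [[0, 0, 0], [-0.0118, 0, -0.0021], 0],
    [[0, 0, 0], [-0.0118, 0, -0.0021], 0]
  ]
}}

```text
time: 11.65
tool_pos: [594.1, -0.1, 54.9]
tcp_rot: [179.9, -10.0, 99.1]
ft_force: [-4.8, 2.2, 7.0]
finger_gap: 43.1
```

Run:
```python
from h import *
where()
im,d=snapshot("scene");cv2.imwrite("pics/s8.png",cv2.resize(im[170:230,290:370],None,fx=8,fy=8,interpolation=2))
C=cam("wrist");im,d=snapshot("wrist");cv2.imwrite("pics/w8.png",cv2.resize(im,None,fx=1.5,fy=1.5))
```

```text
t 11.65 tcp_s [-115.6   30.4   54.9] tip_s [-112.7   30.4   38.1] rot err [-0.08 -0.05  0.02] gap 43.1 F_s [2.9 4.4 7. ]
```

View pics/s8.png

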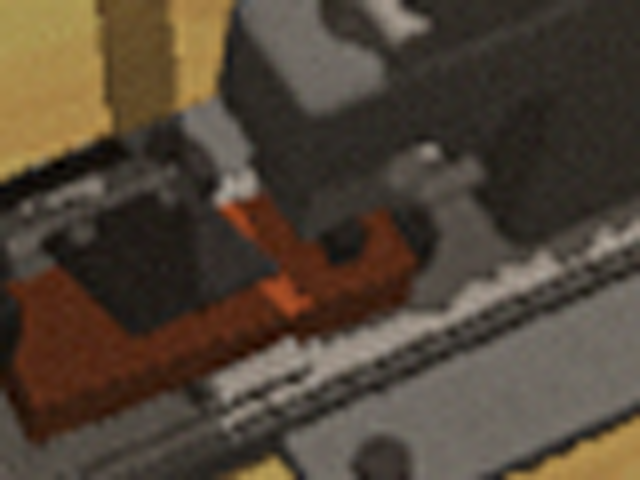

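View pics/w8.png

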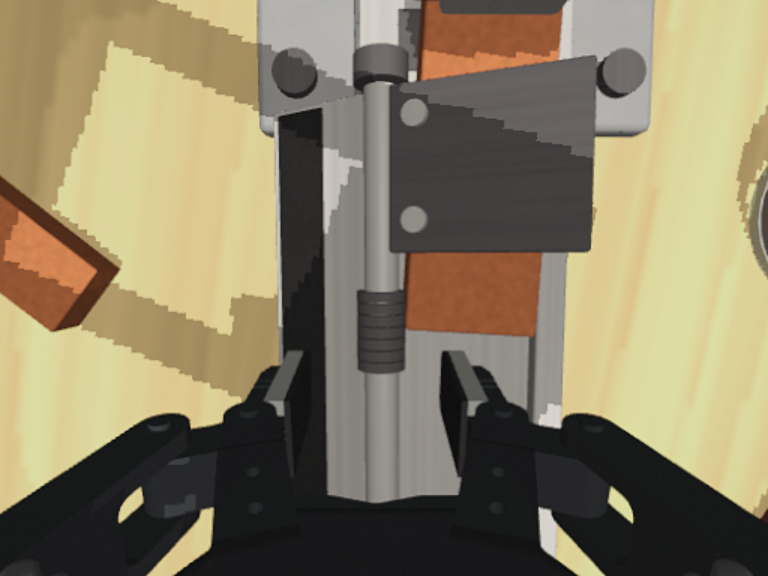

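>>> {"api": "jog_arm", "payload": {
  "plan": [
    [[0, 0, 0], [0.0009, 0, -0.0049], 0],
    [[0, 0, 0], [0.0017, 0, -0.0098], 0],
    [[0, 0, 0], [0.0026, 0, -0.0148], 0],
    [[0, 0, 0], [0.0035, 0, -0.0197], 0],
    [[0, 0, 0], [0.0043, 0, -0.0246], 0],
    [[0, 0, 0], [0.0069, 0, -0.0394], 0],
    [[0, 0, 0], [0.0104, 0, -0.0591], 0],
    [[0, 0, 0], [0.0104, 0, -0.0887], 0],
    [[0, 0, 0], [-0.03, 0, -0.14], 0],
    [[0, 0, 0], [-0.05, 0, -0.18], 0],
    [[0, 0, 0], [-0.05, 0, -0.18], 0],
    [[0, 0, 0], [-0.05, 0, -0.18], 0]
  ]
}}

```text
time: 13.25
tool_pos: [606.9, -79.7, 223.9]
tcp_rot: [179.8, -9.9, 99.1]
ft_force: [0.1, 0.2, -0.4]
finger_gap: 42.8
```

Run:
```python
from h import *
where()
im,d=snapshot("scene");cv2.imwrite("pics/s9.png",cv2.resize(im[150:250,260:390],None,fx=6,fy=6,interpolation=2));cv2.imwrite("pics/s9f.png",im)
C=cam("wrist");im,d=snapshot("wrist");cv2.imwrite("pics/w9.png",cv2.resize(im,None,fx=1.5,fy=1.5))
P=w2s(cloud(C,d).reshape(-1,3));h=cv2.cvtColor(im,cv2.COLOR_BGR2HSV).reshape(-1,3)
r=(h[:,0]<14)&(h[:,1]>110)&(abs(P[:,1])<25)&(P[:,2]>44)&(P[:,2]<60)&(P[:,0]>-150)&(P[:,0]<-72)
print("stone rear",np.percentile(P[r,0],[.5,2]),"z",np.median(P[r,2]))
k=(P[:,0]>-66)&(P[:,0]<-32)&(P[:,1]<18)&(P[:,1]>-18)&(P[:,2]>35)&(P[:,2]<90);print("flap",np.polyfit(P[k,1],P[k,2],1))
```

```text
t 13.25 tcp_s [-196.2   30.3  223.9] tip_s [-193.3   30.3  207.1] rot err [-0.19 -0.12  0.03] gap 42.8 F_s [ 0.2 -0.1 -0.4]
stone rear [-97.9999497  -97.48494757] z 51.42236732470283
flap [ 0.05796911 57.39286427]
```

View pics/s9.png

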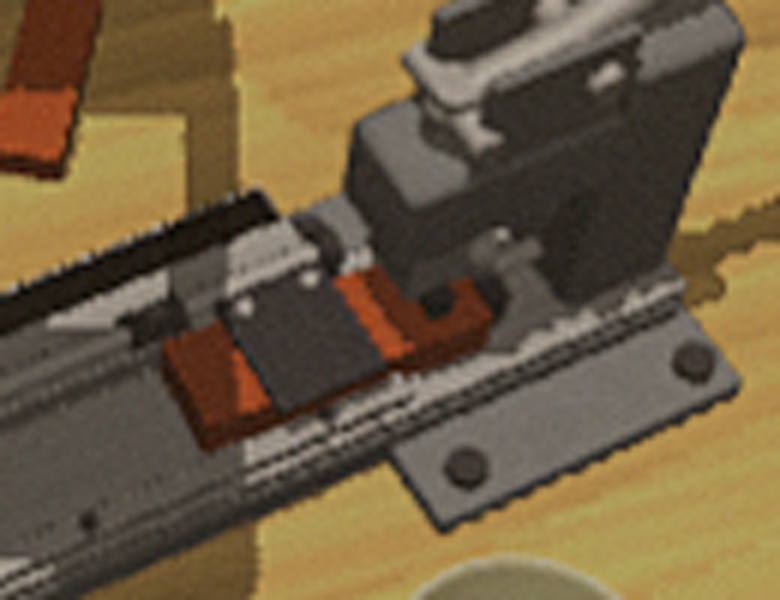

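View pics/w9.png

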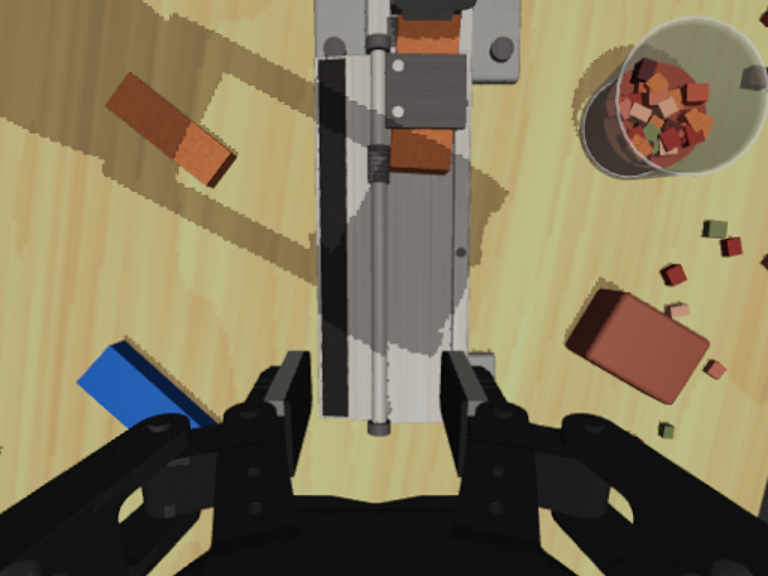

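View pics/s9f.png

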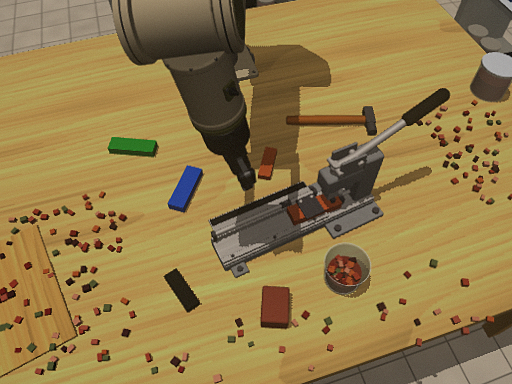

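Run:
```python
from h import *
C=cam("scene")
a=cv2.resize(cv2.imread("pics/s8.png"),(80,60),interpolation=cv2.INTER_AREA)
a7=cv2.resize(cv2.imread("pics/s7.png"),(80,60),interpolation=cv2.INTER_AREA)
b=cv2.imread("pics/s9f.png")[170:230,290:370]
cv2.imwrite("pics/cmp.png",cv2.resize(np.hstack([a7,a,b]),None,fx=3.3,fy=6.6,interpolation=2))
cv2.imwrite("pics/cmp.png",np.vstack([cv2.resize(np.hstack([a7[10:55],a[10:55]]),None,fx=5,fy=5,interpolation=2),cv2.resize(np.hstack([b[10:55],b[10:55]]),None,fx=5,fy=5,interpolation=2)]))
# expected pixel of stone corners for a bar home at given front x
def px(p): return (proj(C,s2w(p))-[290,170])[0].round(1)
for fx in(22,24,26): print(fx,"front guide-side top",px([fx,-20,52]),"bottom",px([fx,-20,30]),"rear guide-side bottom",px([fx-120,-20,30]))
for n,A in(("s7",a7),("s8",a),("s9",b)):
    h=cv2.cvtColor(A,cv2.COLOR_BGR2HSV);m=(h[...,0]<13)&(h[...,1]>130)
    v,u=np.where(m);e=u*.93-v*.37 # along feed in image
    print(n,np.percentile(u,[.5,99.5]),"feed ext",np.percentile(e,[.3,1,99,99.7]).round(1),m.sum())
```

```text
22 front guide-side top [51.  30.9] bottom [49.6 36.1] rear guide-side bottom [ 3.9 56.4]
24 front guide-side top [51.8 30.5] bottom [50.3 35.8] rear guide-side bottom [ 4.7 56. ]
26 front guide-side top [52.5 30.2] bottom [51.  35.4] rear guide-side bottom [ 5.5 55.7]
s7 [ 1. 51.] feed ext [-17.4 -16.8  35.2  35.8] 599
s8 [ 1. 50.] feed ext [-17.2 -16.6  35.   35.4] 626
s9 [ 0.   50.44] feed ext [-17.4 -16.8  35.   35.5] 513
```

View pics/cmp.png

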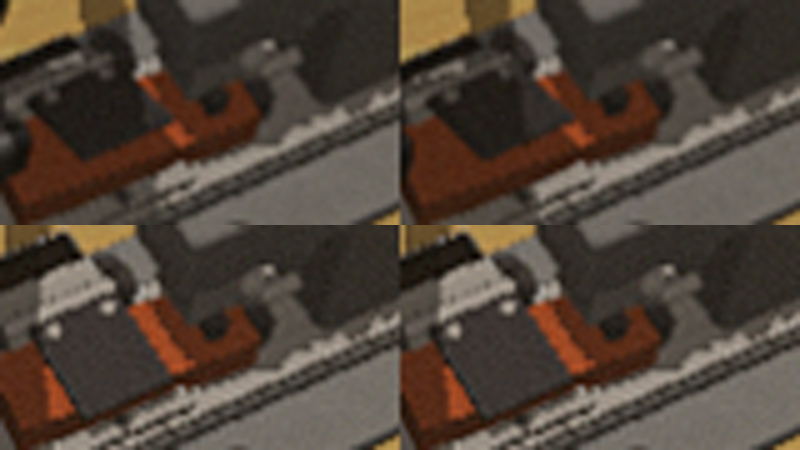

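Run:
```python
from h import *
# rays to plane z=52 for stone rear top edge in w9 view (arm unmoved)
C=cam("wrist");K,D,Rm,o=C
def ray(u,v,z):
    p=cv2.undistortPoints(np.array([[[u,v]]],float),K,D)[0,0];dw=Rm@np.array([p[0],p[1],1]);return w2s(o+dw*(z-o[2])/dw[2])
im=cv2.resize(cv2.imread("pics/w9.png"),(512,384),interpolation=cv2.INTER_AREA)
h=cv2.cvtColor(im,cv2.COLOR_BGR2HSV);sat=h[...,1].astype(float)
E=[]
for u in range(262,300,2):
    col=sat[95:125,u]; g=np.diff(col); v=95+np.argmin(g)+.5
    E.append(ray(u,v,52))
E=np.array(E);print(E[:,:2].round(1).tolist());print(np.degrees(np.arctan(np.polyfit(E[:,1],E[:,0],1)[0])))
cv2.imwrite("pics/w9c.png",cv2.resize(im[0:150,200:350],None,fx=4,fy=4,interpolation=2))
for x,y,z in((-71,-15,60),(-71,20,57)):print(proj(C,s2w([x,y,z])))
```

```text
[[-98.3, 19.5], [-99.3, 17.5], [-99.3, 15.6], [-99.3, 13.6], [-99.3, 11.7], [-99.3, 9.7], [-99.3, 7.8], [-99.3, 5.8], [-99.3, 3.9], [-100.2, 1.9], [-100.2, -0.0], [-100.2, -2.0], [-100.2, -3.9], [-100.2, -5.9], [-100.2, -7.8], [-100.2, -9.8], [-100.2, -11.8], [-100.2, -13.7], [-98.3, -15.6]]
1.7254215959764594
[[298.99536706  82.47691468]]
[[261.7346259   83.31719654]]
```

View pics/w9c.png

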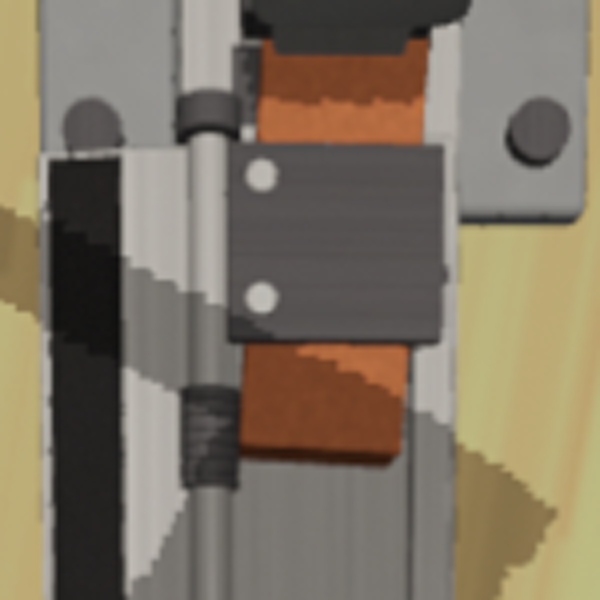

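Run:
```python
from h import *
for n in("top","scene"):
    d=np.load(f"pics/{n}0.npy");P=w2s(cloud(cam(n),d))
    k=(P[...,2]>38)&(P[...,2]<56)&(abs(P[...,1])<24)&(P[...,0]>5)&(P[...,0]<60)
    v,u=np.where(k);q=P[k];i=np.argsort(q[:,0]);print(n,len(i))
    for j in i[:40]: print((int(u[j]),int(v[j])),q[j].round(1).tolist(),end=' ')
    print()
im,d=snapshot("scene");P=w2s(cloud(cam("scene"),d))
h=cv2.cvtColor(im,cv2.COLOR_BGR2HSV);r=(h[...,0]<14)&(h[...,1]>110)&(abs(P[...,1])<26)&(P[...,2]>33)&(P[...,2]<58)&(P[...,0]>-150)&(P[...,0]<40)
q=P[r];print("stone scene x",np.percentile(q[:,0],[0.5,2,98,99.5]).round(1))
t=q[q[:,2]>49.5];f=t[t[:,0]>5];print("front top pts max x by y",[(y,f[(f[:,1]>=y)&(f[:,1]<y+6)][:,0].max().round(1)) for y in range(-24,20,6) if ((f[:,1]>=y)&(f[:,1]<y+6)).any()])
print("rear",[(y,t[(t[:,1]>=y)&(t[:,1]<y+6)][:,0].min().round(1)) for y in range(-24,24,6) if ((t[:,1]>=y)&(t[:,1]<y+6)).any()])
for x0 in(-98,-80,0,15):
    e=t[(t[:,0]>x0)&(t[:,0]<x0+8)];
    if len(e)>3: print("y range at",x0,np.percentile(e[:,1],[2,98]).round(1))
k=(P[...,2]>38)&(P[...,2]<56)&(abs(P[...,1])<24)&(P[...,0]>10)&(P[...,0]<60)&~r
print(P[k][np.argsort(P[k][:,0])][:25].round(1).tolist())
```

```text
Traceback (most recent call last):
  File "h.py", line 24, in w2s
    def w2s(p): return S.inv().apply(np.asarray(p)-O)
                       ~~~~~~~~~~~~~^^^^^^^^^^^^^^^^^
  File "scipy/spatial/transform/_rotation.pyx", line 2580, in scipy.spatial.transform._rotation.Rotation.apply
ValueError: Expected input of shape (3,) or (P, 3), got (384, 512, 3).
```

```bash
cat >> h.py <<'E'
def w2s(p):
    p=np.asarray(p,float);return ((p-O).reshape(-1,3)@S.as_matrix()).reshape(p.shape)
E
python3 - <<'E'
from h import *
for n in("top","scene"):
    d=np.load(f"pics/{n}0.npy");P=w2s(cloud(cam(n),d))
    k=(P[...,2]>38)&(P[...,2]<56)&(abs(P[...,1])<24)&(P[...,0]>5)&(P[...,0]<60)
    v,u=np.where(k);q=P[k];i=np.argsort(q[:,0]);print(n,len(i))
    for j in i[:40]: print((int(u[j]),int(v[j])),q[j].round(1).tolist(),end=' ')
    print()
im,d=snapshot("scene");P=w2s(cloud(cam("scene"),d))
h=cv2.cvtColor(im,cv2.COLOR_BGR2HSV);r=(h[...,0]<14)&(h[...,1]>110)&(abs(P[...,1])<26)&(P[...,2]>33)&(P[...,2]<58)&(P[...,0]>-150)&(P[...,0]<40)
q=P[r];print("stone scene x",np.percentile(q[:,0],[0.5,2,98,99.5]).round(1))
t=q[q[:,2]>49.5];f=t[t[:,0]>5];print("front top pts max x by y",[(y,f[(f[:,1]>=y)&(f[:,1]<y+6)][:,0].max().round(1)) for y in range(-24,20,6) if ((f[:,1]>=y)&(f[:,1]<y+6)).any()])
print("rear",[(y,t[(t[:,1]>=y)&(t[:,1]<y+6)][:,0].min().round(1)) for y in range(-24,24,6) if ((t[:,1]>=y)&(t[:,1]<y+6)).any()])
for x0 in(-98,-80,0,15):
    e=t[(t[:,0]>x0)&(t[:,0]<x0+8)];
    if len(e)>3: print("y range at",x0,np.percentile(e[:,1],[2,98]).round(1))
k=(P[...,2]>38)&(P[...,2]<56)&(abs(P[...,1])<24)&(P[...,0]>10)&(P[...,0]<60)&~r
print(P[k][np.argsort(P[k][:,0])][:25].round(1).tolist())
E
```

```text
top 34
(199, 184) [23.7, 5.1, 39.0] (199, 186) [23.9, 11.6, 41.2] (199, 187) [24.4, 13.7, 38.1] (198, 183) [25.1, 5.3, 51.1] (198, 184) [25.3, 8.2, 51.2] (198, 186) [25.3, 14.9, 54.1] (198, 185) [25.8, 10.2, 47.9] (198, 187) [26.0, 16.3, 48.8] (198, 188) [26.8, 17.7, 43.2] (197, 185) [28.0, 11.5, 53.4] (197, 184) [28.2, 7.5, 49.6] (197, 186) [28.4, 13.9, 51.5] (197, 187) [28.6, 16.8, 51.6] (197, 188) [29.8, 17.2, 42.0] (196, 185) [30.7, 11.5, 54.2] (196, 184) [30.8, 7.8, 51.6] (196, 186) [31.1, 14.0, 52.7] (196, 187) [31.5, 16.4, 50.8] (196, 188) [32.5, 17.1, 42.9] (195, 185) [33.7, 10.8, 52.6] (195, 184) [33.8, 7.3, 50.6] (195, 183) [34.0, 3.2, 46.5] (194, 183) [36.4, 4.0, 50.2] (191, 184) [46.0, 4.2, 43.0] (190, 184) [48.6, 4.4, 44.7] (189, 184) [51.8, 3.2, 41.4] (188, 184) [54.1, 4.1, 45.6] (187, 184) [57.1, 3.6, 44.7] (187, 187) [58.1, 11.2, 40.3] (187, 189) [58.2, 17.6, 42.3] (186, 185) [58.7, 9.1, 54.7] (186, 186) [58.7, 12.3, 55.8] (186, 184) [58.8, 5.6, 52.8] (186, 189) [60.0, 19.4, 50.0] 
scene 107
(341, 199) [23.8, -16.5, 53.6] (337, 196) [23.9, -1.6, 45.8] (338, 194) [23.9
[... 1443 characters left out ...]
, np.float64(-95.8)), (12, np.float64(-96.2)), (18, np.float64(-95.8))]
y range at -98 [-18.8  21.1]
y range at -80 [-18.4  18. ]
y range at 0 [-24.5 -16. ]
y range at 15 [-25.2  -3.9]
[[22.1, -23.8, 52.4], [22.8, -9.7, 53.3], [23.8, -16.5, 53.6], [24.4, -12.1, 51.4], [24.7, -7.0, 52.5], [24.7, -3.0, 51.3], [24.9, -16.3, 48.6], [25.4, -10.1, 52.2], [25.6, -5.3, 53.7], [25.8, -17.5, 53.7], [25.9, -4.0, 55.9], [26.0, -13.4, 52.1], [26.9, -7.0, 55.2], [27.1, -17.2, 48.2], [27.5, -11.1, 52.1], [28.0, -17.1, 43.4], [28.1, -6.6, 49.8], [29.2, -8.6, 51.7], [29.5, -13.1, 49.4], [29.5, -17.0, 50.4], [29.8, -15.8, 52.7], [30.0, -6.9, 53.0], [30.0, -6.0, 55.9], [30.2, -17.1, 46.1], [30.3, -11.4, 50.6]]
```

Run:
```python
from h import *
where();g=goal(10)
for p in([-118,24,100],[-118,24,70]):
    print(delta(s2w(p)-17*g.as_matrix()[:,2],g))
```

```text
t 13.4 tcp_s [-195.2   31.   221.9] tip_s [-192.2   31.   205.2] rot err [-0.01 -0.04 -0.01] gap 42.4 F_s [ 0.2 -0.6 -0. ]
(array([0.01, 0.04, 0.01]), array([0.0549, 0.007 , 0.1165]))
(array([0.01, 0.04, 0.01]), array([0.0497, 0.007 , 0.146 ]))
```

>>> {"api": "jog_arm", "payload": {
  "plan": [
    [[0, 0, 0], [0.0549, 0.007, 0.1165], 0.27],
    [[0, 0, 0], [0.0549, 0.007, 0.1165], 0.27],
    [[0, 0, 0], [0.0549, 0.007, 0.1165], 0.27],
    [[0, 0, 0], [0.0497, 0.007, 0.146], 0.27],
    [[0, 0, 0], [0.0497, 0.007, 0.146], 0.27],
    [[0, 0, 0], [0.0497, 0.007, 0.146], 0.27],
    [[0, 0, 0], [0.0497, 0.007, 0.146], 0.27]
  ]
}}

```text
time: 14.28
tool_pos: [603.7, -6.0, 89.9]
tcp_rot: [179.7, -9.8, 99.1]
ft_force: [-0.1, 0.3, -0.8]
finger_gap: 54.3
```

Run:
```python
from h import *
where()
C=cam("wrist");im,d=snapshot("wrist");cv2.imwrite("pics/w10.png",cv2.resize(im,None,fx=1.5,fy=1.5))
```

```text
t 14.28 tcp_s [-123.    21.9   89.9] tip_s [-120.1   21.8   73.2] rot err [-0.3  -0.16  0.01] gap 54.3 F_s [ 0.3  0.  -0.8]
```

View pics/w10.png

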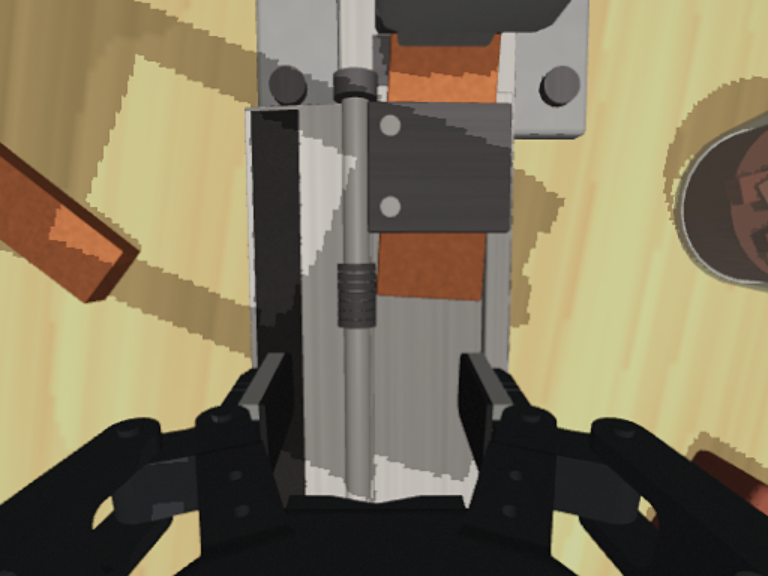

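>>> {"api": "jog_arm", "payload": {
  "plan": [
    [[0, 0, 0], [-0.0017, 0, 0.0098], 0.27],
    [[0, 0, 0], [-0.0026, 0, 0.0148], 0.27],
    [[0, 0, 0], [-0.0035, 0, 0.0197], 0.27],
    [[0, 0, 0], [-0.0043, 0, 0.0246], 0.27],
    [[0, 0, 0], [-0.0052, 0, 0.0295], 0.27],
    [[0, 0, 0], [-0.0052, 0, 0.0295], 0.27],
    [[0, 0, 0], [-0.0052, 0, 0.0295], 0.27]
  ]
}}

```text
time: 15.2
tool_pos: [603.6, -5.4, 59.6]
tcp_rot: [179.7, -9.9, 99.1]
ft_force: [-2.1, 0.9, 10.0]
finger_gap: 54.2
```

Run:
```python
from h import *
where()
C=cam("wrist");im,d=snapshot("wrist");cv2.imwrite("pics/w11.png",cv2.resize(im,None,fx=1.5,fy=1.5))
```

```text
t 15.2 tcp_s [-122.4   21.9   59.6] tip_s [-119.5   21.8   42.8] rot err [-0.26 -0.11 -0.01] gap 54.2 F_s [ 1.2  2.  10. ]
```

View pics/w11.png

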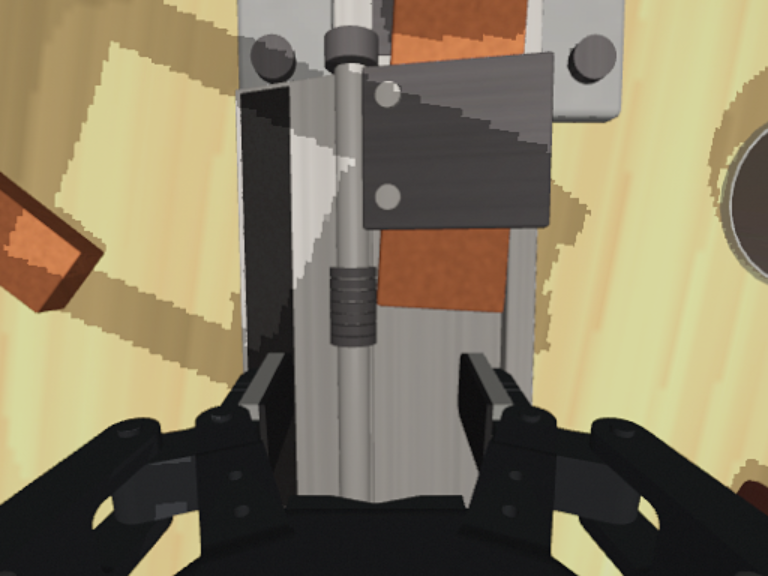

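>>> {"api": "jog_arm", "payload": {
  "plan": [
    [[0, 0, 0], [-0.0003, -0.001, 0.002], 0.27],
    [[0, 0, 0], [0.0036, -0.002, 0.0027], 0.27],
    [[0, 0, 0], [0.0075, -0.002, 0.0034], 0.27],
    [[0, 0, 0], [0.0075, -0.002, 0.0034], 0.27]
  ]
}}

```text
time: 15.75
tool_pos: [600.4, 1.1, 57.5]
tcp_rot: [179.7, -9.8, 99.1]
ft_force: [-2.0, -4.3, 9.3]
finger_gap: 54.6
```

>>> {"api": "jog_arm", "payload": {
  "plan": [
    [[0, 0, 0], [0.001, 0, 0.0002], 0.27],
    [[0, 0, 0], [0.002, 0, 0.0003], 0.27],
    [[0, 0, 0], [0.002, 0, 0.0003], 0.27]
  ]
}}

```text
time: 16.12
tool_pos: [600.0, 2.6, 57.4]
tcp_rot: [179.8, -9.8, 99.1]
ft_force: [-0.6, -6.2, 9.4]
finger_gap: 54.3
```

>>> {"api": "jog_arm", "payload": {
  "plan": [
    [[0, 0, 0], [0.001, 0, 0.0002], 0.27],
    [[0, 0, 0], [0.002, 0, 0.0003], 0.27],
    [[0, 0, 0], [0.002, 0, 0.0003], 0.27]
  ]
}}

```text
time: 16.5
tool_pos: [599.6, 4.6, 57.4]
tcp_rot: [179.8, -9.8, 99.1]
ft_force: [-2.4, -5.1, 8.4]
finger_gap: 54.2
```

Run:
```python
from h import *
where()
C=cam("wrist");im,d=snapshot("wrist");cv2.imwrite("pics/w12.png",cv2.resize(im,None,fx=1.5,fy=1.5))
```

```text
t 16.5 tcp_s [-111.8   24.2   57.4] tip_s [-109.    24.2   40.6] rot err [-0.23 -0.24  0.01] gap 54.2 F_s [-4.7  3.2  8.4]
```

View pics/w12.png

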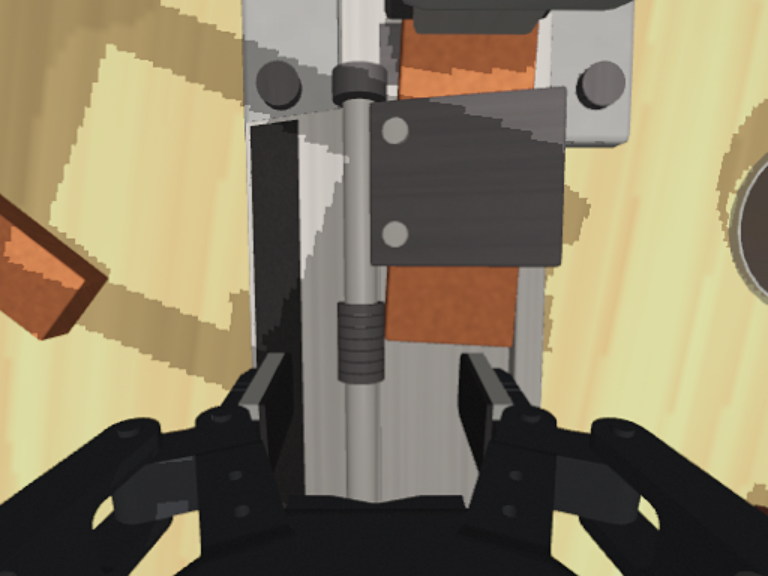

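Nearly touching the stone again; continuing in 1 mm steps.

>>> {"api": "jog_arm", "payload": {
  "plan": [
    [[0, 0, 0], [0.001, 0, 0.0002], 0.27],
    [[0, 0, 0], [0.002, 0, 0.0003], 0.27],
    [[0, 0, 0], [0.002, 0, 0.0003], 0.27]
  ]
}}

```text
time: 16.92
tool_pos: [599.2, 6.6, 57.3]
tcp_rot: [179.8, -9.8, 99.1]
ft_force: [-2.3, -5.4, 8.1]
finger_gap: 54.4
```

>>> {"api": "jog_arm", "payload": {
  "plan": [
    [[0, 0, 0], [0.001, 0, 0.0002], 0.27],
    [[0, 0, 0], [0.001, 0, 0.0002], 0.27]
  ]
}}

```text
time: 17.18
tool_pos: [599.1, 7.3, 57.3]
tcp_rot: [179.8, -9.7, 99.1]
ft_force: [-3.0, -7.3, 8.3]
finger_gap: 54.5
```

>>> {"api": "jog_arm", "payload": {
  "plan": [
    [[0, 0, 0], [0.001, 0, 0.0002], 0.27],
    [[0, 0, 0], [0.001, 0, 0.0002], 0.27]
  ]
}}

```text
time: 17.42
tool_pos: [599.1, 7.5, 57.3]
tcp_rot: [179.8, -9.7, 99.0]
ft_force: [-2.0, -10.8, 8.0]
finger_gap: 54.4
```

>>> {"api": "jog_arm", "payload": {
  "plan": [
    [[0, 0, 0], [0.001, 0, 0.0002], 0.27],
    [[0, 0, 0], [0.001, 0, 0.0002], 0.27]
  ]
}}

```text
time: 17.68
tool_pos: [599.2, 7.8, 57.3]
tcp_rot: [179.7, -9.6, 99.0]
ft_force: [-1.3, -13.9, 8.1]
finger_gap: 54.2
```

Run:
```python
from h import *
where()
C=cam("wrist");im,d=snapshot("wrist");cv2.imwrite("pics/w13.png",cv2.resize(im,None,fx=1.5,fy=1.5))
```

```text
t 17.68 tcp_s [-108.7   24.2   57.3] tip_s [-105.8   24.1   40.6] rot err [-0.27 -0.4   0.07] gap 54.2 F_s [-13.5   3.5   8.1]
```

View pics/w13.png

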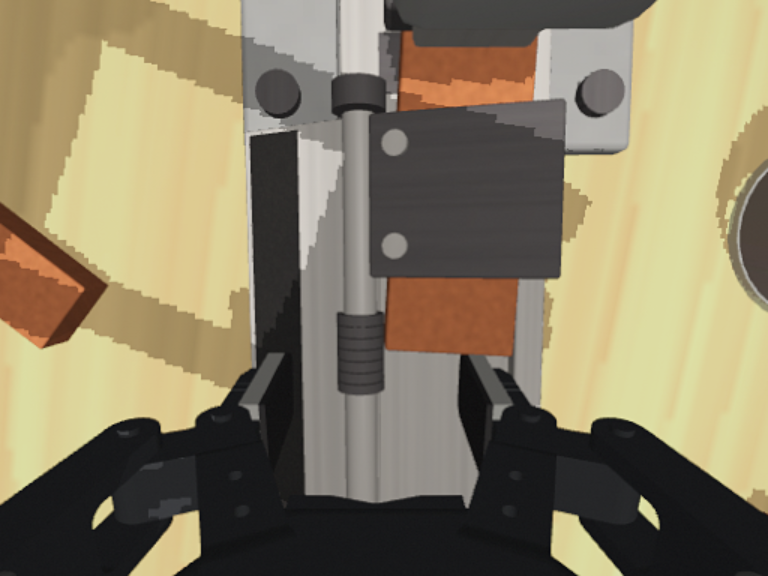

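>>> {"api": "jog_arm", "payload": {
  "plan": [
    [[0, 0, 0], [0.001, 0, 0.0002], 0.27],
    [[0, 0, 0], [0.002, 0, 0.0003], 0.27],
    [[0, 0, 0], [0.003, 0, 0.0005], 0.27],
    [[0, 0, 0], [0.004, 0, 0.0007], 0.27],
    [[0, 0, 0], [0.004, 0, 0.0007], 0.27]
  ]
}}

```text
time: 18.35
tool_pos: [599.4, 8.6, 57.7]
tcp_rot: [179.7, -9.3, 98.9]
ft_force: [-0.7, -27.6, 7.2]
finger_gap: 54.2
```

Run:
```python
from h import *
where()
C=cam("wrist");im,d=snapshot("wrist");cv2.imwrite("pics/w14.png",cv2.resize(im,None,fx=1.5,fy=1.5))
im,d=snapshot("scene");cv2.imwrite("pics/s14.png",cv2.resize(im[170:230,290:370],None,fx=8,fy=8,interpolation=2))
```

```text
t 18.35 tcp_s [-107.9   23.8   57.7] tip_s [-105.1   23.7   40.9] rot err [-0.35 -0.66  0.16] gap 54.2 F_s [-27.2   5.1   7.2]
```

View pics/w14.png

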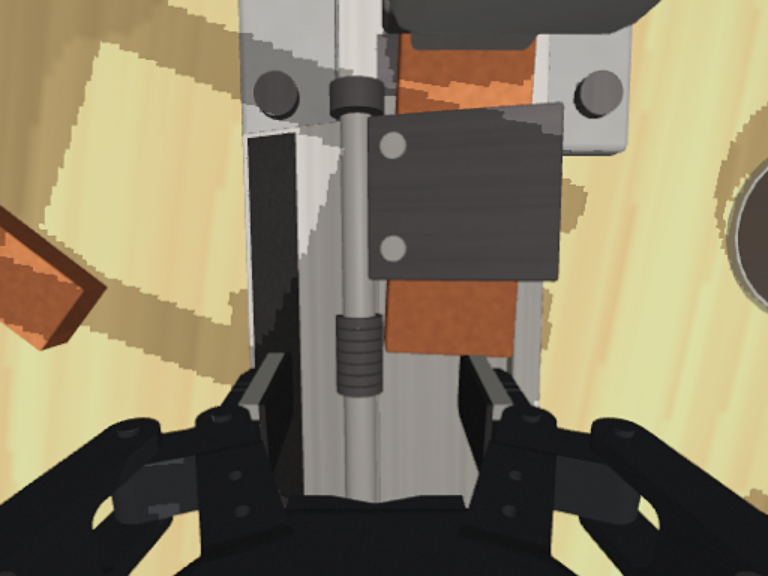

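View pics/s14.png

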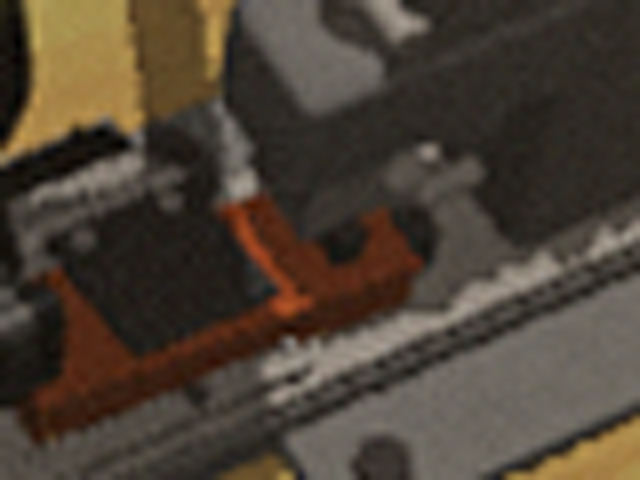

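>>> {"api": "jog_arm", "payload": {
  "plan": [
    [[0, 0, 0], [-0.003, 0, -0.0005], 0.27],
    [[0, 0, 0], [-0.0069, 0, -0.0012], 0.27],
    [[0, 0, 0], [-0.0118, 0, -0.0021], 0.27],
    [[0, 0, 0], [-0.0158, 0, -0.0028], 0.27],
    [[0, 0, 0], [-0.0158, 0, -0.0028], 0.27],
    [[0, 0, 0], [-0.0158, 0, -0.0028], 0.27]
  ]
}}

```text
time: 19.2
tool_pos: [599.8, -0.3, 56.9]
tcp_rot: [179.9, -9.9, 99.1]
ft_force: [-3.3, 2.0, 8.0]
finger_gap: 54.2
```

Run:
```python
from h import *
where()
C=cam("wrist");im,d=snapshot("wrist");cv2.imwrite("pics/w15.png",cv2.resize(im,None,fx=1.5,fy=1.5))
```

```text
t 19.2 tcp_s [-116.7   24.8   56.9] tip_s [-113.8   24.7   40.1] rot err [-0.14 -0.05  0.01] gap 54.2 F_s [2.5 3.  8. ]
```

View pics/w15.png

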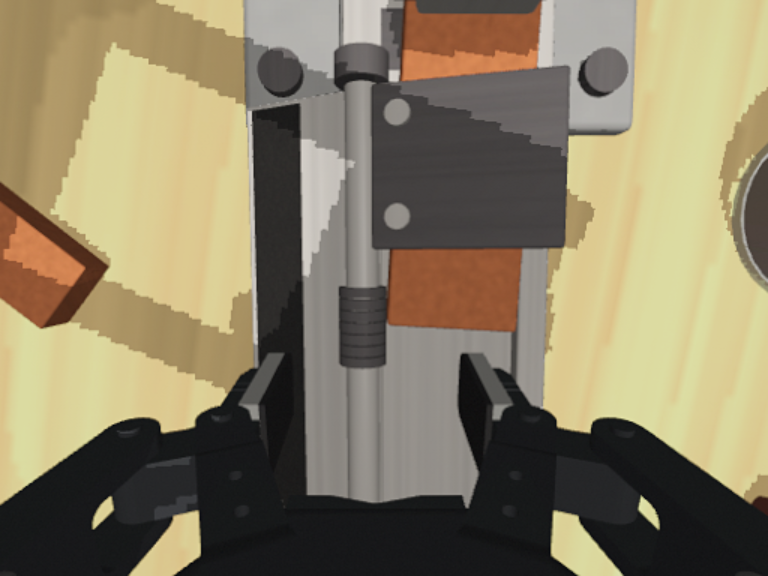

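>>> {"api": "jog_arm", "payload": {
  "plan": [
    [[0, 0, 0], [0.0009, 0, -0.0049], 0.27],
    [[0, 0, 0], [0.0017, 0, -0.0098], 0.27],
    [[0, 0, 0], [0.0026, 0, -0.0148], 0.27],
    [[0, 0, 0], [0.0035, 0, -0.0197], 0.27],
    [[0, 0, 0], [0.0043, 0, -0.0246], 0.27],
    [[0, 0, 0], [0.0069, 0, -0.0394], 0.27],
    [[0, 0, 0], [0.0104, 0, -0.0591], 0.27],
    [[0, 0, 0], [0.0104, 0, -0.0887], 0.27],
    [[0, 0, 0], [-0.03, 0, -0.14], 0.27],
    [[0, 0, 0], [-0.05, 0, -0.18], 0.27],
    [[0, 0, 0], [-0.05, 0, -0.18], 0.27],
    [[0, 0, 0], [-0.05, 0, -0.18], 0.27]
  ]
}}

```text
time: 20.75
tool_pos: [612.0, -80.0, 225.5]
tcp_rot: [179.8, -9.9, 99.1]
ft_force: [0.2, 0.8, 0.1]
finger_gap: 54.3
```

Run:
```python
from h import *
where()
im,d=snapshot("scene");cv2.imwrite("pics/s16f.png",im);cv2.imwrite("pics/s16.png",cv2.resize(im[150:250,260:390],None,fx=6,fy=6,interpolation=2))
P=w2s(cloud(cam("scene"),d))
h=cv2.cvtColor(im,cv2.COLOR_BGR2HSV);r=(h[...,0]<14)&(h[...,1]>110)&(abs(P[...,1])<26)&(P[...,2]>49)&(P[...,2]<58)&(P[...,0]>-150)&(P[...,0]<40)
t=P[r];print("x",np.percentile(t[:,0],[.5,99.5]).round(1),"z",np.median(t[:,2]))
print("rear",[(y,t[(t[:,1]>=y)&(t[:,1]<y+6)][:,0].min().round(1)) for y in range(-24,24,6) if ((t[:,1]>=y)&(t[:,1]<y+6)).any()])
k=(P[...,0]>-66)&(P[...,0]<-30)&(P[...,1]<15)&(P[...,1]>-22)&(P[...,2]>45)&(P[...,2]<75)&(h[...,1]<90);print("flap slope",np.polyfit(P[k][:,1],P[k][:,2],1))
im0=cv2.imread("pics/scene0.png")
for nm,(x0,y0,x1,y1) in dict(tub=(320,238,380,300),offcut=(255,280,300,335),hammer=(280,100,350,130)).items():
    a=cv2.cvtColor(im0[y0:y1,x0:x1],6).astype(np.float32);b=cv2.cvtColor(im[y0:y1,x0:x1],6).astype(np.float32);print(nm,cv2.phaseCorrelate(a,b))
C=cam("wrist");im,d=snapshot("wrist");cv2.imwrite("pics/w16.png",cv2.resize(im[0:150,200:350],None,fx=4,fy=4,interpolation=2))
```

```text
t 20.75 tcp_s [-197.3   25.3  225.5] tip_s [-194.4   25.3  208.7] rot err [-0.19 -0.12  0.03] gap 54.3 F_s [ 0.7 -0.3  0.1]
x [-97.4  22. ] z 52.70681409234362
rear [(-24, np.float64(-95.8)), (-18, np.float64(-97.4)), (-12, np.float64(-97.4)), (-6, np.float64(-97.4)), (0, np.float64(-96.8)), (6, np.float64(-95.7)), (12, np.float64(-96.1)), (18, np.float64(-94.7))]
flap slope [ 0.05907628 58.74361689]
tub ((0.04355605049816447, 0.007236915442717873), 1.0064535920818647)
offcut ((0.5031088911244908, 0.04228814190138408), 0.9865746891940081)
hammer ((0.15051218902921448, -0.27254675389515626), 0.6512105747505471)
```

View pics/s16.png

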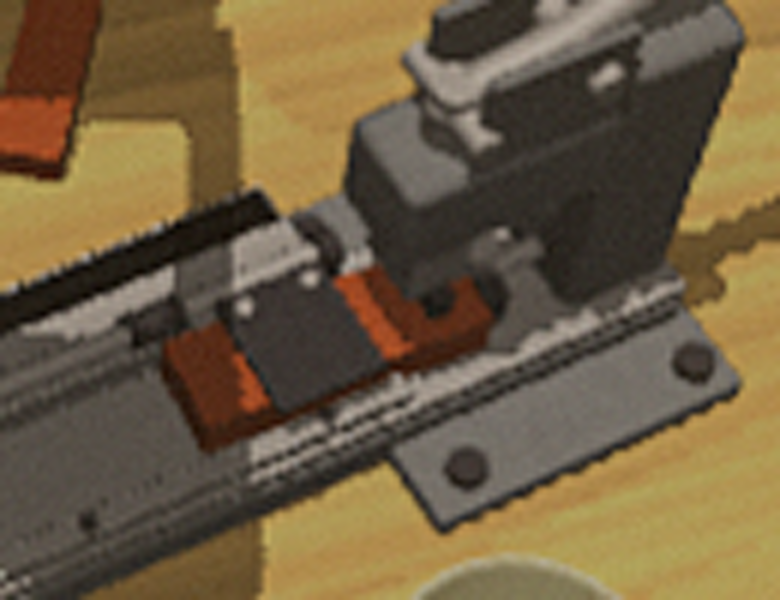

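View pics/w16.png

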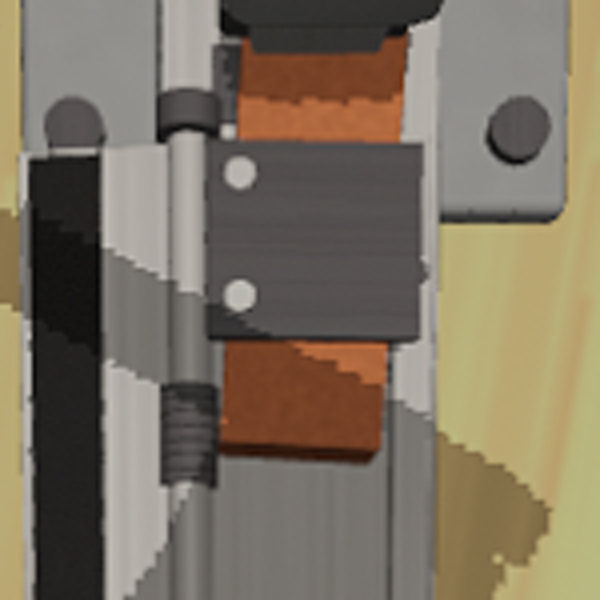

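```bash
python3 -c "
from bench import *
s=sense();print(s['time'],s['ft_force'],s['qd'].round(1));print(hand_in())"
```

```text
20.85 [-1.27995362  1.04158255 -0.72608882] [ 0.2  0.5  0.4 -0.1 -0.  -0.1]
the job is handed in; nothing more can be done
None
```

I loaded the stone bar to the size stop and the flap now rests on it. I handed the job in at 20.9 s with the arm clear.

**What I did:** One fingertip held the press bar down while the other pushed the bar about 115 mm along the bed, under the open flap, until it met the stop. I backed the pushing finger off, then let the press bar up.

**Second push:** The bar looked about 2–3° askew in the channel after that. So I opened the flap again and pushed on the guide-side corner of its rear end with up to 27 N, well below the 80 N at which the stop slips. I then backed off and released as before.

**Last checks:**
- **Seating:** Both pushes stopped firmly at the same place, and the bar did not move when released.
- **Flap:** Its slope reads 0.06 rad, against about 0.045 rad expected for a flap resting on the stone.
- **Stone height:** Its top is at 52.7 mm, so it lies flat on the bed.
- **Bystanders:** The tub has not moved. The offcut reads half a pixel of shift, within noise. The hammer comparison was weak because of the arm's shadow.
- **Force at the end:** The wrist force was within about 1.3 N of zero.

**What disagreed:**
- **Position:** The cameras put the bar's leading end at about x = 22–23 mm and the stop's face at about 24–25 mm. That 1–2 mm gap is within the calibration error. I took contact from the firm stall instead.
- **Squareness:** The bar is still about 1–2° askew, so the middle of its leading end may be up to about 0.5 mm off the stop.

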